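Set up a strap clamp over a bearing block on the fixture plate

ROBOT

A 7-joint arm with a two-finger parallel gripper is mounted at the origin on a cart in front of the work surface, level with it; the furniture and walls round the work are solid. World frame = base frame: x ahead of the robot, y to its left, z up, the work surface at z = 0. Lengths are in m, angles in rad, forces in N, time in s.
With the tool pointing down it reaches from about 0.425 to 0.925 m from the base axis. Payload 6.8 kg.
Tool frame: the origin (TCP) lies on the centre line of the jaws, within the pads' length; the fingertips stand 14 mm ahead of it and the grasp point (between the pads) lies 5 mm behind it; z points along the fingers, y is the line along which they close (so a half turn about z gives the same grasp; the last joint's range is limited). The gripper opens to 85 mm and grips with 20 to 120 N. Pads are 22 mm wide; open, the fingers measure 114 mm over their backs; the gripper's body (76 mm by 85 mm) begins 54 mm behind the grasp point. The pads swing forward as they close: fully open they stand 13 mm farther back than shut.
Start: joints at [-1.214, 0.477, 0.022, 1.555, -0.011, 1.109, -0.083], TCP at [0.303, 0.603, 0.245] pointing down, gripper open.
Joint ranges: [-2.96, 2.96], [-0.34, 2.1], [-1.41, 1.46], [0.24, 2.44], [-1.37, 4.51], [0.17, 1.92], [-2.96, 2.96]. Speed limits (rad/s): [2.39, 2.39, 3.14, 3.14, 3.14, 3.14, 3.14].

INTERFACE

Orientations are given as a unit quaternion [w, x, y, z].
In Python, from station import bot gives the robot as it stands. The module is installed in compiled form; this text tells all that it offers.
- The arm moves only by the tool drive_tool, never from a script. Its argument "commands" is a list of rows, each an object with "hand": the opening, from 0 (shut) to 1 (fully open); "translation": the shift along the world's x, y, z in mm, a list of three; "angular": the turn, a rotation vector about the world's x, y, z in rad, a list of three. In form: [{"hand": hand, "translation": [tx, ty, tz], "angular": [ax, ay, az]}, ...]. A call has 1 to 12 rows; each row is the pose to reach, as a shift and turn from the pose commanded when the call began; what a row does not reach only later rows make up. A row lasts 1/8 s, in which the tool goes at most 62.5 mm and 10.7 degrees, less where a joint would pass 70% of its speed; a pose out of reach is approached as far as the arm can. A call with a gripper value outside its range is refused whole. The fingers move at their own pace and stop on an object; "force" is the grip in N (left out, the last holds). Time passes only in rows, so rows that repeat a pose let the fingers close. It gives the time, the measured TCP pose, the force, the opening and the grip force at its end, in the units of the state.
- bot.get_obs(): the state, without advancing time (a new reading comes with each control period).
- bot.read_camera(name): name is "side" or "top"; returns the picture (420x560x3 uint8, red, green, blue); there is no depth.
- bot.camera_model(name): a dict with "fx", "fy", "cx", "cy" (pixels), "view" (4x4, takes a point from world to camera coordinates). Camera axes: x right, y up, looking along -z (the intrinsics and any distortion apply to the point x, -y, -z); pixel columns grow to the right and rows downward; lengths in m; the calibration is good to about 2 mm. A picture is of the moment at which its call begins. camera_model takes no time and is no camera call.
- bot.hand_in(): hands the job in; it is judged then, once.
Trained networks look in the newest picture that a camera, given by its name, has taken for a name from the list of things; names that differ only in an ending like _2 or _b are one class to them, and where a whole thing is asked for, a point or a joint stands for the part that bears it (a point fixed in the world has none). Each returns a list of dicts, best first, with "score" (0 to 1); they miss things now and then, are a little off and sometimes report something else, mostly with a low value. They report only what shows in the picture. A call takes as long as a camera call.
- bot.find_in(camera, query): "position" ([column, row] in pixels, amid what is visible of it).
- bot.outline_of(camera, query): "pixels" (420x560 bool, what is visible of it) and "position" ([column, row] in pixels, amid what is visible of it).
The state is a dict: "t": time; "q": joint angles; "joint_vel": joint speeds; "joint_torque": joint torques, N m; "eef_pos": TCP position; "tool_rot": TCP orientation; "contact_force": force on the tool from outside, world axes, zero at the start; "torque": the same for the moment, N m; "gripper_width": opening from 0.0 (shut) to 1.0 (fully open); "grasp_force": force on a finger pad.
Only numpy, scipy, OpenCV 4.12 (cv2) and the standard library are available. Lean on these libraries where they do the work, as an engineer would, in place of code of your own. Each camera call takes 0.05 s, during which the arm holds its last target. There are 200 camera calls.

TASK

Get the bearing block ready to be clamped for machining: seat it in the pinned nest on the fixture plate, and build the heel support from the two steel setup blocks laid flat, one squarely on the other, on the dark heel pad. Then lay the slotted clamp strap over the stud so that it lies level, its narrow nose on the bearing block and its wide heel on the packing, and slip the brass hand nut down over the stud until it rests on the strap. Do not shift the caliper.

Things in the scene. Friction and masses are not known exactly. Their poses are not given: they have to be found in the camera images.
- fixture_plate: Fixed bright steel T-slot plate, 100 (x) x 230 (y) x 20 mm, yaw varies; origin at the centre of its underside on the surface z = 0. At its centre stands a threaded stud, 12 mm diameter, its end 114 mm above the surface, the last 6 mm tapering to 6 mm; nut at its foot 21 x 10.5 mm high. Nest and heel pad lie 62 mm from the stud along +-y; which is at which end varies.
- work_nest: Fixed blue seat plate, 84 (x) x 90 (y) x 6 mm, on one end of the fixture plate, axes parallel to it. Six bright round-nosed 8 mm pins, 11 mm above the seat, at x = +-32, y = +-20 and at x = 0, y = +-39 mm; the bearing block fits between them with 3 mm play each way. Origin at the centre of its underside, 20 mm above the surface; seat 6 mm above the origin.
- heel_pad: Fixed dark rest pad, 64 (x) x 88 (y) x 6 mm, on the other end of the fixture plate, axes parallel to it. Origin at the centre of its underside, 20 mm above the surface; its flat top is 6 mm above the origin. The setup blocks lie on it with their 75 mm length along its y.
- bearing_block: Loose aluminium bearing block, 50 (x) x 64 (y) x 50 (z) mm, about 0.3 kg, with a horizontal 29 mm bore along y lined by a brass bush that stands 1 mm proud at both ends. Origin at the centre of its underside. Goes in the nest with its y along the nest's y, either way round. Grip it across x.
- packing_1: Loose grey steel setup block with six holes in its top, 50 (x) x 75 (y) x 25 (z) mm, 0.62 kg. Origin at the centre of its underside. A half turn makes no difference; either setup block may be the lower one. Grip it across x.
- packing_2: The second grey setup block, the same as packing_1.
- clamp_strap: Loose dark steel strap, 14 mm thick, about 0.42 kg. Origin at the underside of its slot's centre, about the balance point. Bar 40 mm wide (x) from y = -70 to +55 mm; nose, 26 mm wide and 8 mm thick, flush below, on to y = +85. +y points to the nose, -y to the ridged heel. Slot 16 (x) x 34 (y) mm, right through. Grip it across x at the slot: the stud rises between the fingers.
- clamp_nut: Loose round knurled brass hand nut, quick-acting: it slips plainly over the stud, no turning. 30 mm diameter, 30 mm high, 0.09 kg, with a 34 mm collar 5 mm high at its foot and a plain 15 mm through bore. It stands upright, collar down. Origin at the centre of its underside.
- caliper: Digital caliper, 70 x 253 x 13 mm, lying on the surface between the robot and the fixture, its beam along y; origin at the centre of its underside. A bystander: leave it where it is.

How it is judged:
By the outcome, as a careful person would: the job done as asked, in the order asked, and still so for the second after the job is handed in, with the robot touching nothing.
It also fails if it takes over 115 s, if anything falls off the work surface, if the arm or the gripper's body presses on something with over 40 N, if the wrist force passes 120 N, or if a joint passes its speed limit or range.

## Working session

There is one attempt and no reset: what is moved stays moved. The work goes in short steps, Python scripts to look and compute and a tool call to move; the robot and the scene stay as the last step left them, time stands still between calls to the robot, and variables do not carry over. Pictures are saved under pics/ and viewed, at most 14 in all, crops included, and the job is handed in when it is done.

Besides the shell and the picture viewer there is one more tool, called by a JSON object that holds its "op" and its "data", one argument or row to a line. drive_tool: Moves the arm, as the interface text tells. Its arguments: {"type":"object","properties":{"commands":{"type":"array","items":{"type":"object","properties":{"hand":{"type":"number"},"translation":{"type":"array","items":{"type":"number"}},"angular":{"type":"array","items":{"type":"number"}}}}},"force":{"type":"number"}},"required":["commands"]}

```bash
mkdir -p pics; cat > h.py <<'E'
from station import bot
import numpy as np, cv2
def cam(n):
    m=bot.camera_model(n); return m,np.array(m["view"])
def proj(n,P):
    m,V=cam(n); P=np.atleast_2d(P); c=(V@np.c_[P,np.ones(len(P))].T).T
    x,y,z=c[:,0],-c[:,1],-c[:,2]
    return np.c_[m["fx"]*x/z+m["cx"],m["fy"]*y/z+m["cy"]]
def ray(n,px,z):
    m,V=cam(n); px=np.atleast_2d(px).astype(float); R=V[:3,:3]; o=-R.T@V[:3,3]
    d=np.c_[(px[:,0]-m["cx"])/m["fx"],-(px[:,1]-m["cy"])/m["fy"],-np.ones(len(px))]@R
    return o+d*((z-o[2])/d[:,2])[:,None]
def outline(n,q,z,k=3):
    r=bot.outline_of(n,q)
    for d in r[:k]:
        ms=d["pixels"].astype(np.uint8); cs=max(cv2.findContours(ms,0,1)[0],key=cv2.contourArea).reshape(-1,2)
        w=ray(n,cs,z)[:,:2]*1000
        (c,s,a)=cv2.minAreaRect(w.astype(np.float32))
        print(n,q,round(d["score"],2),np.round(d["position"]),"rect c",np.round(c,1),"s",np.round(s,1),"a",round(a,1),"area",ms.sum())
    return r
E
python3 - <<'E'
from h import *
for n in("top","side"):
    im=bot.read_camera(n); cv2.imwrite(f"pics/{n}0.png",im[:,:,::-1]); m,V=cam(n); print({k:v for k,v in m.items() if k!="view"},np.round(V,3).tolist())
for q,z in [("fixture_plate",.02),("work_nest",.026),("heel_pad",.026),("bearing_block",.05),("packing_1",.025),("clamp_strap",.014),("clamp_nut",.03),("caliper",.013)]: outline("top",q,z)
print(bot.get_obs())
E
```

```text
{'fx': 391.34204647920285, 'fy': 391.34204647920285, 'cx': 279.826718875199, 'cy': 213.53301221712795} [[-0.016, -1.0, 0.016, -0.012], [0.993, -0.014, 0.117, -0.5], [-0.117, 0.018, 0.993, -1.017], [0.0, 0.0, 0.0, 1.0]]
{'fx': 517.9619370897029, 'fy': 517.9619370897029, 'cx': 283.3904727824167, 'cy': 209.5021657007607} [[0.945, -0.326, 0.01, -0.464], [0.213, 0.64, 0.738, -0.14], [-0.247, -0.696, 0.675, -1.168], [0.0, 0.0, 0.0, 1.0]]
top fixture_plate 0.83 [247. 199.] rect c [545.9  78.6] s [106.2 231.9] a 19.3 area 1493
top work_nest 0.96 [222. 204.] rect c [527. 138.] s [88.3 93.9] a 19.0 area 1094
top work_nest 0.36 [396. 243.] rect c [ 419.9 -330.4] s [51.5 80.5] a 24.0 area 574
top heel_pad 0.87 [265. 188.] rect c [568.6  19.8] s [64.2 87.9] a 18.1 area 754
top packing_1 0.76 [152. 263.] rect c [371.1 327.6] s [51.9 81.4] a 18.6 area 594
top packing_1 0.66 [395. 244.] rect c [ 421.1 -330.8] s [51.3 79.7] a 23.3 area 558
top packing_1 0.52 [352. 189.] rect c [ 556.8 -220.7] s [ 43.  154.2] a 13.4 area 760
top clamp_strap 0.69 [355. 192.] rect c [ 559.6 -223.5] s [ 41.7 152.4] a 15.2 area 696
top caliper 0.75 [266. 242.] rect c [415.2 -24.4] s [ 58.6 213.8] a 6.7 area 703
{'t': 0.5, 'q': array([-1.21409239,  0.47700411,  0.02239701,  1.5554588 , -0.01151261,
        1.10931285, -0.08308334]), 'joint_vel': array([-3.86870650e-04, -2.16469519e-03, -6.49653841e-04, -1.26424755e-03,
        2.41143936e-05, -1.95686451e-04,  1.26168582e-03]), 'joint_torque': array([-1.41046607e-03, -5.95803308e+01,  1.60456795e+00, -2.81290841e+01,
        1.23085629e-02,  2.43417802e-03,  2.29781557e-05]), 'eef_pos': array([0.30255092, 0.60337574, 0.24528021]), 'tool_rot': array([-1.67898634e-05,  2.30319477e-01,  9.73115069e-01, -2.50347975e-05]), 'contact_force': array([-0.45426659,  0.16137463, -0.04078788]), 'torque': array([0.01478943, 0.039764  , 0.04450111]), 'grasp_force': 0.0, 'gripper_width': 1.0003888623085564}
```

View pics/top0.png

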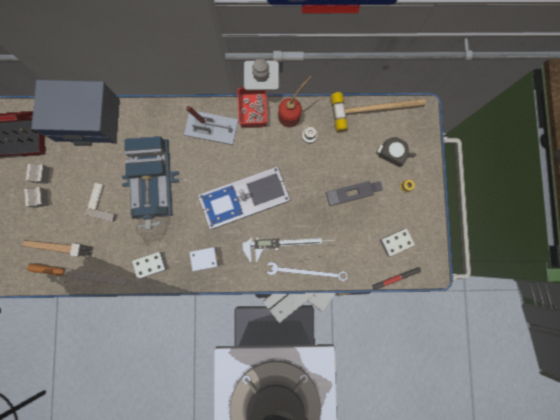

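View pics/side0.png

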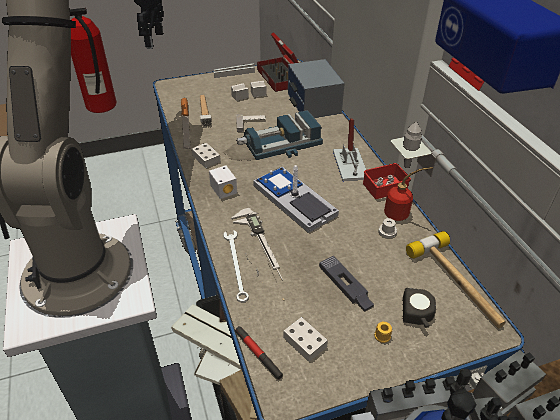

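Top: setup blocks at about (149,264) and (397,242), bearing block at (203,259), strap at (352,192) with its nose to the right, nut at (408,185), nest at (222,204), and heel pad at (265,188) on the right end of the plate. Side: the bearing block's bore shows at (228,188). Next I'll refine the poses with an edge fit in both views.

```bash
cat >> h.py <<'E'
from scipy.optimize import least_squares
from scipy.ndimage import map_coordinates, gaussian_filter
def rect(x0,x1,y0,y1,z): return [((a[0],a[1],z),(b[0],b[1],z)) for a,b in zip([(x0,y0),(x1,y0),(x1,y1),(x0,y1)],[(x1,y0),(x1,y1),(x0,y1),(x0,y0)])]
def poly(pts,z): return [((*a,z),(*b,z)) for a,b in zip(pts,pts[1:]+pts[:1])]
def circ(r,z,n=16): return poly([(r*np.cos(t),r*np.sin(t)) for t in np.arange(n)*2*np.pi/n],z)
STRAP=poly([(-20,-70),(20,-70),(20,55),(13,55),(13,85),(-13,85),(-13,55),(-20,55)],14)
STRAP=[e for e in STRAP if not(e[0][1]>50 )]+[((13,55,8),(13,85,8)),((13,85,8),(-13,85,8)),((-13,85,8),(-13,55,8))]
MODEL=dict(fixture=rect(-50,50,-115,115,20),block=rect(-25,25,-32,32,50),packing=rect(-25,25,-37.5,37.5,25),strap=STRAP,nut=circ(15,30))
def fit(model,p0,cams=("top","side"),imgs=None,z=0,w=4,fixyaw=False,skip=()):
    """p0: x,y mm, yaw deg -> fitted pose; edges found along normals"""
    E=np.array(MODEL[model] if isinstance(model,str) else model,float); E[:,:,2]+=z
    p=np.array(p0,float)
    gs={n:gaussian_filter(imgs[n].astype(float),(0.6,0.6,0)) for n in cams}
    def pts(p,n):
        t=np.radians(p[2]); R=np.array([[np.cos(t),-np.sin(t)],[np.sin(t),np.cos(t)]])
        s=np.linspace(.06,.94,15)[:,None]; out=[];nr=[]
        for a,b in E:
            q=a+(b-a)*s; q=np.c_[q[:,:2]@R.T+p[:2],q[:,2]]/1000; u=proj(n,q); d=u[-1]-u[0]; d/=np.linalg.norm(d)+1e-9
            out.append(u);nr.append(np.tile([-d[1],d[0]],(len(u),1)))
        return np.vstack(out),np.vstack(nr)
    for it in range(14):
        ww=max(1.5,w*(1-it/10)); ks=np.arange(-ww-.5,ww+.51,.25); obs={}
        for n in cams:
            u,nr=pts(p,n)
            c=u[:,None]+ks[None,:,None]*nr[:,None]
            pr=np.stack([map_coordinates(gs[n][:,:,k],[c[...,1],c[...,0]],order=1,mode='nearest') for k in range(3)],-1)
            g=np.linalg.norm(pr[:,4:]-pr[:,:-4],axis=-1); kk=ks[2:-2]
            g2=np.where(g>.6*g.max(1,keepdims=True),g,0)**2; i=g.argmax(1)
            g2=np.where(np.abs(kk[None]-kk[i][:,None])<1.2,g2,0)
            obs[n]=(u+nr*((g2*kk).sum(1)/(g2.sum(1)+1e-9))[:,None],nr,np.minimum(g.max(1)/40,1))
        def res(v):
            r=[]
            for n in cams:
                u,_=pts(v,n); o,nr,wt=obs[n]; r.append(((o-u)*nr).sum(1)*wt)
            r=np.concatenate(r)
            return np.r_[r,(v[2]-p0[2])*(100 if fixyaw else 0)]
        s=least_squares(res,p,loss='soft_l1',f_scale=.3,x_scale=[1,1,1]); p=s.x
    return np.round(p,2),round(float(np.median(np.abs(res(p)[:-1]))),2)
def shots(): return {n:bot.read_camera(n) for n in("top","side")}
E
cat > m1.py <<'E'
from h import *
im=shots(); np.savez("im0.npz",**im)
b0=ray("top",[203,259],.05)[0]*1000; n0=ray("top",[408,185],.03)[0]*1000
print(b0,n0)
G=dict(fixture=("fixture",(546,78.6,19)),block=("block",(b0[0],b0[1],5)),p1=("packing",(371,327.6,18)),p2=("packing",(421,-331,23)),strap=("strap",(557,-215,194)),nut=("nut",(n0[0],n0[1],0)))
res={}
for k,(m,p) in G.items():
    for cs in(("top","side"),("top",),("side",)):
        f=fit(m,p,cs,im,fixyaw=k=="nut"); print(k,cs,*f)
        res.setdefault(k,(m,f[0]))
vis={n:cv2.resize(im[n][:,:,::-1],None,fx=4,fy=4,interpolation=cv2.INTER_CUBIC) for n in im}
for k,(m,p) in res.items():
    t=np.radians(p[2]);R=np.array([[np.cos(t),-np.sin(t)],[np.sin(t),np.cos(t)]])
    for a,b in MODEL[m]:
        for n in vis:
            uv=[tuple(np.int32(proj(n,np.r_[R@np.array(q[:2])+p[:2],q[2]]/1000)[0]*4+1.5)) for q in(a,b)]
            cv2.line(vis[n],[int(v) for v in uv[0]],[int(v) for v in uv[1]],(0,0,255),1)
def crop(n,c,w=50,h=37): 
    c=np.int32(c); return cv2.resize(vis[n][max(0,c[1]-h)*4:(c[1]+h)*4,max(0,c[0]-w)*4:(c[0]+w)*4],(266,200))
rows=[]
for n in("top","side"):
    cs=[crop(n,proj(n,[*res[k][1][:2]/1000,.03])[0],*((50,37) if k!="nut" else (30,22))) for k in res]
    rows+= [np.hstack(cs[:3]),np.hstack(cs[3:])]
cv2.imwrite("pics/fit0.png",cv2.resize(np.vstack(rows),(700,600)))
E
python3 m1.py
```

```text
[382.52925893 180.53992694  50.        ] [ 573.10027087 -368.4461848    30.        ]
fixture ('top', 'side') [547.13  74.77  19.92] 0.62Traceback (most recent call last):
  File "m1.py", line 9, in <module>
    f=fit(m,p,cs,im,fixyaw=k=="nut"); print(k,cs,*f)
  File "h.py", line 57, in fit
    s=least_squares(res,p,loss='soft_l1',f_scale=.3,x_scale=[1,1,1]); p=s.x
    return func(*args, **kwargs)
    result = trf(vector_fun.fun, vector_fun.jac, x0, f0, J0, lb, ub, ftol, xtol,
                 gtol, max_nfev, x_scale, loss_function, tr_solver,
                 tr_options.copy(), verbose, callback=callback_wrapped)
    return trf_no_bounds(
        fun, jac, x0, f0, J0, ftol, xtol, gtol, max_nfev, x_scale,
        loss_function, tr_solver, tr_options, verbose, callback=callback)
    J = jac(x)
    self._update_jac()
    ~~~~~~~~~~~~~~~~^^
    self.J = self.jac_wrapped(xp_copy(self.x), f0=self.f)
             ~~~~~~~~~~~~~~~~^^^^^^^^^^^^^^^^^^^^^^^^^^^^
    J, dct = approx_derivative(
             ~~~~~~~~~~~~~~~~~^
        self.fun,
        ^^^^^^^^^
    ...<2 lines>...
        **self.
[... 616 characters left out ...]
            ~~~~~~~~^^^
    return self.f(x, *self.args, **self.kwargs)
           ~~~~~~^^^^^^^^^^^^^^^^^^^^^^^^^^^^^^
  File "h.py", line 54, in res
    u,_=pts(v,n); o,nr,wt=obs[n]; r.append(((o-u)*nr).sum(1)*wt)
        ~~~^^^^^
  File "h.py", line 38, in pts
    q=a+(b-a)*s; q=np.c_[q[:,:2]@R.T+p[:2],q[:,2]]/1000; u=proj(n,q); d=u[-1]-u[0]; d/=np.linalg.norm(d)+1e-9
                                                           ~~~~^^^^^
  File "h.py", line 6, in proj
    m,V=cam(n); P=np.atleast_2d(P); c=(V@np.c_[P,np.ones(len(P))].T).T
        ~~~^^^
  File "h.py", line 4, in cam
    m=bot.camera_model(n); return m,np.array(m["view"])
ValueError: time passes only in moves, steps and waits
```

```bash
python3 - <<'E'
s=open('h.py').read()
s=s.replace('def cam(n):\n    m=bot.camera_model(n); return m,np.array(m["view"])','C={}\ndef cam(n):\n    if n not in C: m=bot.camera_model(n); C[n]=(m,np.array(m["view"]))\n    return C[n]')
open('h.py','w').write(s)
E
time python3 m1.py
```

```text
[382.52925893 180.53992694  50.        ] [ 573.10027087 -368.4461848    30.        ]
fixture ('top', 'side') [547.12  74.8   19.91] 0.62
fixture ('top',) [547.82  77.81  19.36] 0.1
fixture ('side',) [546.65  73.73  19.63] 0.36
block ('top', 'side') [382.9  180.22   9.64] 0.26
block ('top',) [383.35 180.87   9.83] 0.14
block ('side',) [382.51 178.59   9.64] 0.09
p1 ('top', 'side') [369.36 328.63  18.03] 0.37
p1 ('top',) [369.89 329.34  18.17] 0.1
p1 ('side',) [368.63 325.86  17.65] 0.11
p2 ('top', 'side') [ 419.96 -335.43   23.34] 0.15
p2 ('top',) [ 419.95 -334.93   23.38] 0.09
p2 ('side',) [ 419.98 -335.79   23.32] 0.2
strap ('top', 'side') [ 553.12 -223.81  197.35] 0.51
strap ('top',) [ 556.12 -218.58  194.65] 0.25
strap ('side',) [ 552.3  -226.43  196.01] 0.35
nut ('top', 'side') [ 574.56 -371.89    0.  ] 0.16
nut ('top',) [ 574.73 -371.35   -0.  ] 0.04
nut ('side',) [ 574.43 -372.31    0.  ] 0.28
real	0m10.711s
user	0m9.482s
sys	0m0.371s
```

View pics/fit0.png

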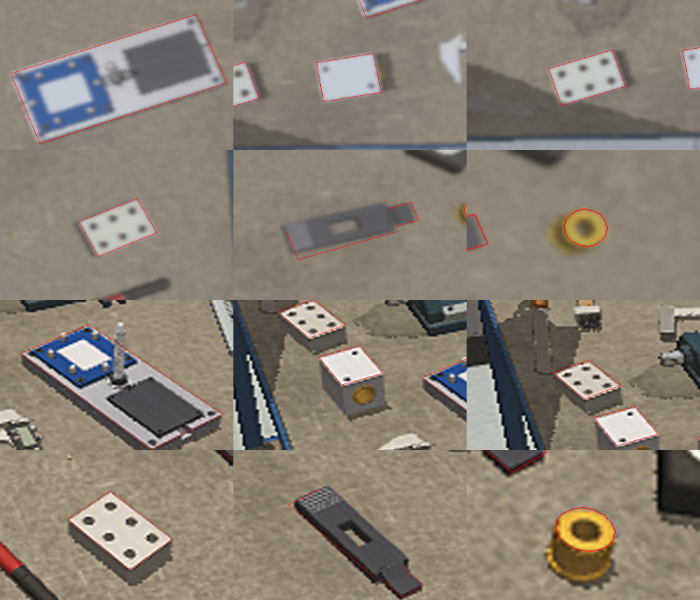

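The fits lie well on the edges: fixture, block, setup blocks and nut are good. The strap's combined fit is offset, with only its top-view fit plausible. The cameras disagree by about 2–4 mm in y, so I'll average them and servo relatively at each fit. I'm moving to above the bearing block now.

{"op": "drive_tool", "data": {
  "commands": [
    {"hand": 1, "translation": [80.3, -423.6, -105], "angular": [0, 0, -0.937]},
    {"hand": 1, "translation": [80.3, -423.6, -105], "angular": [0, 0, -0.937]},
    {"hand": 1, "translation": [80.3, -423.6, -105], "angular": [0, 0, -0.937]},
    {"hand": 1, "translation": [80.3, -423.6, -105], "angular": [0, 0, -0.937]},
    {"hand": 1, "translation": [80.3, -423.6, -105], "angular": [0, 0, -0.937]},
    {"hand": 1, "translation": [80.3, -423.6, -105], "angular": [0, 0, -0.937]},
    {"hand": 1, "translation": [80.3, -423.6, -105], "angular": [0, 0, -0.937]},
    {"hand": 1, "translation": [80.3, -423.6, -105], "angular": [0, 0, -0.937]},
    {"hand": 1, "translation": [80.3, -423.6, -105], "angular": [0, 0, -0.937]},
    {"hand": 1, "translation": [80.3, -423.6, -105], "angular": [0, 0, -0.937]},
    {"hand": 1, "translation": [80.3, -423.6, -105], "angular": [0, 0, -0.937]},
    {"hand": 1, "translation": [80.3, -423.6, -105], "angular": [0, 0, -0.937]}
  ],
  "force": 60
}}

```text
t: 2.2
eef_pos: [0.3828, 0.1807, 0.1404]
tool_rot: [0.0, 0.644, 0.765, 0.0]
contact_force: [0.0, -0.4, 0.0]
gripper_width: 0.999
grasp_force: 0.0
```

{"op": "drive_tool", "data": {
  "commands": [
    {"hand": 1, "translation": [0, 0, -50], "angular": [0, 0, 0]},
    {"hand": 1, "translation": [0, 0, -90], "angular": [0, 0, 0]},
    {"hand": 1, "translation": [0, 0, -110], "angular": [0, 0, 0]},
    {"hand": 1, "translation": [0, 0, -110], "angular": [0, 0, 0]},
    {"hand": 0.4, "translation": [0, 0, -110], "angular": [0, 0, 0]},
    {"hand": 0.4, "translation": [0, 0, -110], "angular": [0, 0, 0]},
    {"hand": 0.4, "translation": [0, 0, -110], "angular": [0, 0, 0]},
    {"hand": 0.4, "translation": [0, 0, -110], "angular": [0, 0, 0]},
    {"hand": 0.4, "translation": [0, 0, -110], "angular": [0, 0, 0]},
    {"hand": 0.4, "translation": [0, 0, -110], "angular": [0, 0, 0]}
  ],
  "force": 60
}}

```text
t: 3.45
eef_pos: [0.3837, 0.1804, 0.0315]
tool_rot: [0.0, 0.645, 0.764, 0.001]
contact_force: [-0.3, -1.1, 7.3]
gripper_width: 0.576
grasp_force: 62.1
```

{"op": "drive_tool", "data": {
  "commands": [
    {"hand": 0.4, "translation": [0, 0, 40], "angular": [0, 0, 0]},
    {"hand": 0.4, "translation": [0, 0, 80], "angular": [0, 0, 0]},
    {"hand": 0.4, "translation": [50, -15, 80], "angular": [0, 0, 0.08]},
    {"hand": 0.4, "translation": [100, -30, 80], "angular": [0, 0, 0.169]},
    {"hand": 0.4, "translation": [143.6, -45.6, 65], "angular": [0, 0, 0.169]},
    {"hand": 0.4, "translation": [143.6, -45.6, 65], "angular": [0, 0, 0.169]},
    {"hand": 0.4, "translation": [143.6, -45.6, 65], "angular": [0, 0, 0.169]},
    {"hand": 0.4, "translation": [143.6, -45.6, 65], "angular": [0, 0, 0.169]}
  ]
}}

```text
t: 4.45
eef_pos: [0.5252, 0.1349, 0.0955]
tool_rot: [-0.0, 0.578, 0.816, -0.0]
contact_force: [-0.8, 0.0, -3.5]
gripper_width: 0.577
grasp_force: 65.4
```

```bash
cat > m2.py <<'E'
from h import *
im=shots(); np.savez("im1.npz",**im); o=bot.get_obs(); p=o["eef_pos"]*1000; r=o["tool_rot"]
yaw=np.degrees(2*np.arctan2(r[2],r[1]))-90; print("tcp",np.round(p,2),"yaw",round(yaw,2),o["contact_force"].round(1))
yv=-(yaw-180) if False else np.degrees(np.arctan2(2*r[2]**2-1,2*r[1]*r[2])); print("az",round(yv,2))
zb=p[2]-31.5
for cs in(("top",),("side",)):
    print("fix",cs,*fit("fixture",(547,76,19.5),cs,im))
    print("blk",cs,*fit("block",(p[0],p[1],yv),cs,im,z=zb))
ov=[]
for n,w in(("top",(222,204)),("side",proj("side",[.527,.134,.08])[0])):
    c=np.int32(w); ov.append(cv2.resize(im[n][c[1]-45:c[1]+45,c[0]-60:c[0]+60,::-1],(400,300),interpolation=cv2.INTER_CUBIC))
cv2.imwrite("pics/hover1.png",np.hstack(ov))
E
python3 m2.py
```

```text
tcp [525.61 134.99  95.65] yaw 19.45 [ 0.3 -0.3 -2.9]
az 19.45
fix ('top',) [544.39  85.9   19.78] 0.13
blk ('top',) [524.59 133.86  18.76] 0.08
fix ('side',) [546.27  74.54  19.71] 0.31
blk ('side',) [523.34 132.63  21.27] 0.16
```

View pics/hover1.png

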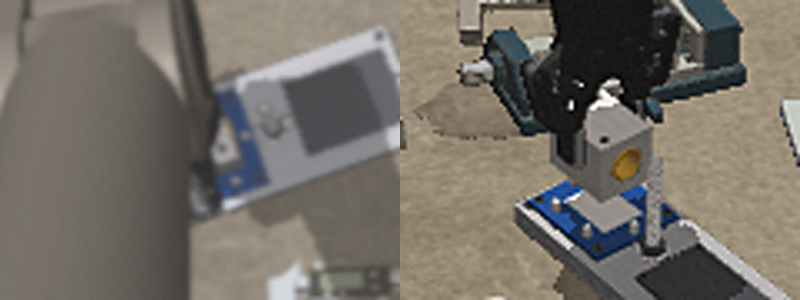

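Top view is mostly blocked by the arm. The side view shows the block (bore at about (625,163) in the crop) hanging just above the nest. I'll fit its visible near edges in the side view, relative to the nest.

```bash
cat > m3.py <<'E'
from h import *
im0=dict(np.load("im0.npz")); im=dict(np.load("im1.npz"))
def box(x0,x1,y0,y1,z0,z1): return [((x0,y0,z0),(x1,y0,z0)),((x0,y0,z0),(x0,y1,z0)),((x0,y0,z0),(x0,y0,z1)),((x1,y0,z0),(x1,y0,z1)),((x0,y0,z1),(x1,y0,z1)),((x1,y0,z1),(x1,y1,z1))]
S=np.array([0,62,0]); 
FX=MODEL["fixture"]+rect(-42,42,17,107,26)+rect(-32,32,-106,-18,26)
NE=rect(-42,42,17,107,26); PA=rect(-32,32,-106,-18,26)
for nm,M in(("plate",MODEL["fixture"]),("all",FX),("nest",NE),("pad",PA)):
  for cs in(("top",),("side",),("top","side")): print(nm,cs,*fit(M,(547,76,19.5),cs,im0,w=2))
for z in(64.15,63.15,65.15): print("blk side z",z,*fit(box(-25,25,-32,32,0,50),(525,134,19.45),("side",),im,z=z,fixyaw=True), *fit(box(-25,25,-32,32,0,50),(525,134,19.45),("side",),im,z=z))
E
python3 m3.py
```

```text
plate ('top',) [547.83  77.81  19.36] 0.09
plate ('side',) [546.65  73.73  19.63] 0.36
plate ('top', 'side') [547.12  74.79  19.9 ] 0.62
all ('top',) [547.41  77.16  19.35] 0.14
all ('side',) [545.37  72.66  20.25] 0.52
all ('top', 'side') [546.68  75.97  19.57] 0.41
nest ('top',) [547.38  76.65  19.41] 0.11
nest ('side',) [544.76  71.74  20.08] 0.47
nest ('top', 'side') [546.95  75.72  19.59] 0.41
pad ('top',) [547.26  77.21  19.32] 0.11
pad ('side',) [545.03  72.1   19.6 ] 0.6
pad ('top', 'side') [546.83  76.27  19.22] 0.34
blk side z 64.15 [523.03 132.63  19.45] 0.1 [523.03 132.65  19.33] 0.11
blk side z 63.15 [523.47 133.83  19.45] 0.1 [523.47 133.85  19.3 ] 0.11
blk side z 65.15 [522.58 131.42  19.45] 0.11 [522.59 131.41  19.26] 0.12
```

```bash
cat > m4.py <<'E'
from h import *
im0=dict(np.load("im0.npz"))
f=np.array([544.6,73.8]);t=np.radians(19.4);R=np.array([[np.cos(t),-np.sin(t)],[np.sin(t),np.cos(t)]])
c=np.int32(proj("side",[.545,.085,.03])[0]); k=8; x0,y0=c[0]-50,c[1]-37
v=cv2.resize(im0["side"][y0:y0+75,x0:x0+100,::-1],None,fx=k,fy=k,interpolation=cv2.INTER_CUBIC)
P=lambda q:[int(a) for a in (proj("side",np.r_[R@np.array(q[:2])+f,q[2]]/1000)[0]-[x0,y0]+.5)*k]
def ln(M,col):
    for a,b in M: cv2.line(v,P(a),P(b),col,1)
ln(MODEL["fixture"],(0,0,255)); ln(rect(-50,50,-115,115,0),(0,0,120)); ln(rect(-42,42,17,107,26),(0,255,255)); ln(rect(-42,42,17,107,20),(0,150,150)); ln(rect(-32,32,-106,-18,26),(0,255,0))
for x,y in[(32,20),(-32,20),(32,-20),(-32,-20),(0,39),(0,-39)]: ln([((x,y+62,26),(x,y+62,37))],(255,0,255))
ln([((0,0,20),(0,0,114))],(255,0,255)); cv2.imwrite("pics/side_nest.png",v)
E
python3 m4.py
```

```text
(no output)
```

View pics/side_nest.png

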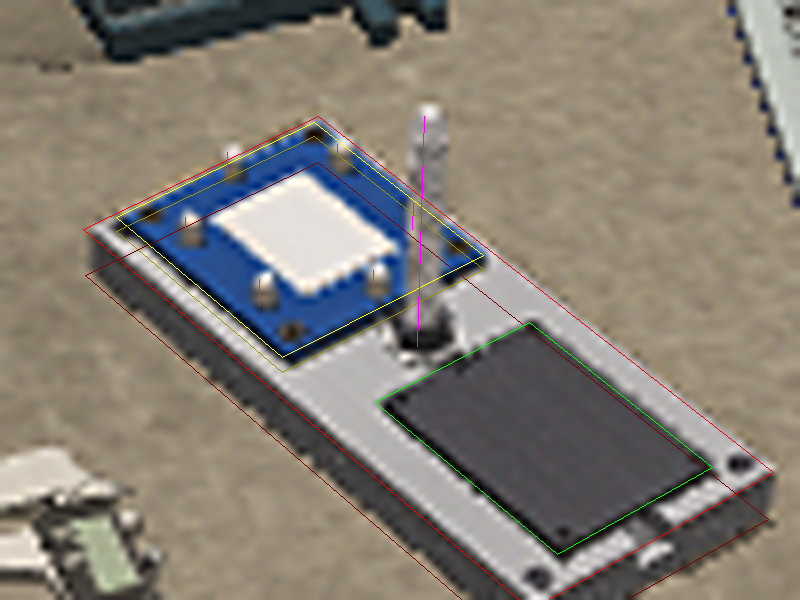

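The overlay at (544.6, 73.8) fits, with the pins and stud about 0.6 px right and up of it. Combining both cameras with the grip axis, the block needs about +1.5 mm in x and 0 in y.

{"op": "drive_tool", "data": {
  "commands": [
    {"hand": 0.4, "translation": [1.5, 0, -5], "angular": [0, 0, 0]},
    {"hand": 0.4, "translation": [1.5, 0, -20], "angular": [0, 0, 0]},
    {"hand": 0.4, "translation": [1.5, 0, -26], "angular": [0, 0, 0]},
    {"hand": 0.4, "translation": [1.5, 0, -30], "angular": [0, 0, 0]},
    {"hand": 0.4, "translation": [1.5, 0, -34], "angular": [0, 0, 0]},
    {"hand": 0.4, "translation": [1.5, 0, -37], "angular": [0, 0, 0]},
    {"hand": 0.4, "translation": [1.5, 0, -37], "angular": [0, 0, 0]},
    {"hand": 0.4, "translation": [1.5, 0, -37], "angular": [0, 0, 0]}
  ]
}}

```text
t: 5.55
eef_pos: [0.5281, 0.1343, 0.0585]
tool_rot: [0.0, 0.578, 0.816, 0.0]
contact_force: [-0.8, 0.5, -4.2]
gripper_width: 0.577
grasp_force: 65.3
```

```bash
cat > st.py <<'E'
from h import *
o=bot.get_obs(); p=o["eef_pos"]*1000; r=o["tool_rot"]
print("t",round(o["t"],2),"tcp",np.round(p,2),"az",round(np.degrees(np.arctan2(2*r[2]**2-1,2*r[1]*r[2])),2),"F",o["contact_force"].round(1),"q",np.round(o["q"],2),o["gripper_width"].round(3))
E
python3 st.py
```

```text
Traceback (most recent call last):
  File "st.py", line 3, in <module>
    print("t",round(o["t"],2),"tcp",np.round(p,2),"az",round(np.degrees(np.arctan2(2*r[2]**2-1,2*r[1]*r[2])),2),"F",o["contact_force"].round(1),"q",np.round(o["q"],2),o["gripper_width"].round(3))
                                                                                                                                                                       ^^^^^^^^^^^^^^^^^^^^^^^^
AttributeError: 'float' object has no attribute 'round'
```

{"op": "drive_tool", "data": {
  "commands": [
    {"hand": 0.4, "translation": [-0.8, 0.6, 0], "angular": [0, 0, 0]},
    {"hand": 0.4, "translation": [-0.8, 0.6, -1], "angular": [0, 0, 0]},
    {"hand": 0.4, "translation": [-0.8, 0.6, -1], "angular": [0, 0, 0]},
    {"hand": 0.85, "translation": [-0.8, 0.6, -1], "angular": [0, 0, 0]},
    {"hand": 0.85, "translation": [-0.8, 0.6, -1], "angular": [0, 0, 0]},
    {"hand": 0.85, "translation": [-0.8, 0.6, -1], "angular": [0, 0, 0]},
    {"hand": 0.85, "translation": [-0.8, 0.6, -1], "angular": [0, 0, 0]},
    {"hand": 1, "translation": [-0.8, 0.6, 20], "angular": [0, 0, 0]},
    {"hand": 1, "translation": [-0.8, 0.6, 80], "angular": [0, 0, 0]},
    {"hand": 1, "translation": [-0.8, 0.6, 120], "angular": [0, 0, 0]},
    {"hand": 1, "translation": [-0.8, 0.6, 120], "angular": [0, 0, 0]}
  ]
}}

```text
t: 6.92
eef_pos: [0.5293, 0.1354, 0.1816]
tool_rot: [0.002, 0.578, 0.816, 0.003]
contact_force: [0.0, -0.4, -0.6]
gripper_width: 0.995
grasp_force: 0.0
```

```bash
sed -i 's/o\["gripper_width"\].round(3)/o["gripper_width"]/' st.py; python3 st.py
```

```text
t 6.92 tcp [529.34 135.4  181.63] az 19.35 F [ 0.  -0.4 -0.6] q [-0.64  0.35  0.34  1.95 -0.15  0.86  0.12] 0.9948165774176819
```

{"op": "drive_tool", "data": {
  "commands": [
    {"hand": 1, "translation": [-40, 48, 0], "angular": [0, 0, -0.023]},
    {"hand": 1, "translation": [-79, 97, 0], "angular": [0, 0, -0.023]},
    {"hand": 1, "translation": [-118, 146, 0], "angular": [0, 0, -0.023]},
    {"hand": 1, "translation": [-157.5, 194, -20], "angular": [0, 0, -0.023]},
    {"hand": 1, "translation": [-157.5, 194, -60], "angular": [0, 0, -0.023]},
    {"hand": 1, "translation": [-157.5, 194, -110], "angular": [0, 0, -0.023]},
    {"hand": 1, "translation": [-157.5, 194, -130], "angular": [0, 0, -0.023]},
    {"hand": 1, "translation": [-157.5, 194, -130], "angular": [0, 0, -0.023]},
    {"hand": 1, "translation": [-157.5, 194, -130], "angular": [0, 0, -0.023]}
  ]
}}

```text
t: 8.05
eef_pos: [0.37, 0.3289, 0.0487]
tool_rot: [0.0, 0.588, 0.809, 0.0]
contact_force: [0.1, 0.7, -0.1]
gripper_width: 1.001
grasp_force: 0.0
```

```bash
python3 st.py; cat > m5.py <<'E'
from h import *
im=shots(); np.savez("im2.npz",**im); im0=dict(np.load("im0.npz"))
exec(open("m3.py").read().split("S=")[0].split("\n",2)[2])
# bearing block in nest, side/top, vs im0 fixture
print("blk seated side",*fit(box(-25,25,-32,32,0,50)[0:6],(523.5,132,19.4),("side",),im,z=26))
print("blk seated top",*fit("block",(527,135,19.4),("top",),im,z=26))
for n in("top",): print("fix top",*fit(MODEL["fixture"],(547,77,19.4),("top",),im,w=2))
E
sed -i 's/^im=dict.*//' m5.py; python3 - <<'E'
s=open('m5.py').read().split('\n'); s=[l for l in s if not l.startswith('exec')]
d=[l for l in open('m3.py').read().split('\n') if l.startswith('def box')]
open('h.py','a').write(d[0]+'\n'); open('m5.py','w').write('\n'.join(s))
E
python3 m5.py
```

```text
t 8.05 tcp [369.95 328.93  48.68] az 18.03 F [ 0.1  0.7 -0.1] q [-1.01  0.49  0.19  2.14 -0.18  0.53 -0.37] 1.0008003030759882
blk seated side [523.09 132.36   9.21] 0.45
blk seated top [526.19 134.74  19.49] 0.12
fix top [547.82  77.82  19.37] 0.1
```

{"op": "drive_tool", "data": {
  "commands": [
    {"hand": 1, "translation": [0, 0, -20], "angular": [0, 0, 0]},
    {"hand": 1, "translation": [0, 0, -31.5], "angular": [0, 0, 0]},
    {"hand": 1, "translation": [0, 0, -31.5], "angular": [0, 0, 0]},
    {"hand": 1, "translation": [0, 0, -31.5], "angular": [0, 0, 0]},
    {"hand": 0.4, "translation": [0, 0, -31.5], "angular": [0, 0, 0]},
    {"hand": 0.4, "translation": [0, 0, -31.5], "angular": [0, 0, 0]},
    {"hand": 0.4, "translation": [0, 0, -31.5], "angular": [0, 0, 0]},
    {"hand": 0.4, "translation": [0, 0, -31.5], "angular": [0, 0, 0]},
    {"hand": 0.4, "translation": [0, 0, -31.5], "angular": [0, 0, 0]},
    {"hand": 0.4, "translation": [0, 0, -31.5], "angular": [0, 0, 0]}
  ],
  "force": 80
}}

```text
t: 9.4
eef_pos: [0.3701, 0.3292, 0.0177]
tool_rot: [0.0, 0.587, 0.809, 0.001]
contact_force: [-0.6, -1.5, 8.7]
gripper_width: 0.569
grasp_force: 83.0
```

```bash
python3 st.py
```

```text
t 9.4 tcp [370.11 329.18  17.69] az 18.04 F [-0.6 -1.5  8.7] q [-0.99  0.55  0.17  2.14 -0.2   0.46 -0.35] 0.5694596832203603
```

{"op": "drive_tool", "data": {
  "commands": [
    {"hand": 0.4, "translation": [0, 0, 60], "angular": [0, 0, 0]},
    {"hand": 0.4, "translation": [0, 0, 120], "angular": [0, 0, 0]},
    {"hand": 0.4, "translation": [25, -40, 160], "angular": [0, 0, 0.024]},
    {"hand": 0.4, "translation": [55, -90, 170], "angular": [0, 0, 0.024]},
    {"hand": 0.4, "translation": [85, -140, 170], "angular": [0, 0, 0.024]},
    {"hand": 0.4, "translation": [115, -190, 170], "angular": [0, 0, 0.024]},
    {"hand": 0.4, "translation": [145, -240, 170], "angular": [0, 0, 0.024]},
    {"hand": 0.4, "translation": [175, -285, 170], "angular": [0, 0, 0.024]},
    {"hand": 0.4, "translation": [199.1, -309.9, 150], "angular": [0, 0, 0.024]},
    {"hand": 0.4, "translation": [199.1, -309.9, 100], "angular": [0, 0, 0.024]},
    {"hand": 0.4, "translation": [199.1, -309.9, 60], "angular": [0, 0, 0.024]},
    {"hand": 0.4, "translation": [199.1, -309.9, 50], "angular": [0, 0, 0.024]}
  ]
}}

```text
t: 10.9
eef_pos: [0.5655, 0.0188, 0.0636]
tool_rot: [-0.003, 0.578, 0.816, -0.003]
contact_force: [0.4, -0.5, -6.1]
gripper_width: 0.566
grasp_force: 88.1
```

{"op": "drive_tool", "data": {
  "commands": [
    {"hand": 0.4, "translation": [0, 0, 0], "angular": [0, 0, 0]},
    {"hand": 0.4, "translation": [0, 0, 0], "angular": [0, 0, 0]},
    {"hand": 0.4, "translation": [0, 0, 0], "angular": [0, 0, 0]}
  ]
}}

```text
t: 11.28
eef_pos: [0.5698, 0.0191, 0.0683]
tool_rot: [0.001, 0.578, 0.816, 0.001]
contact_force: [1.3, 0.6, -6.5]
gripper_width: 0.563
grasp_force: 88.1
```

```bash
python3 st.py; cat > m6.py <<'E'
from h import *
im=shots(); np.savez("im3.npz",**im)
z=bot.get_obs()["eef_pos"][2]*1000-17.7
for zz in (z,z-1): print("pk side",*fit(box(-25,25,-37.5,37.5,0,25),(567,16,19.4),("side",),im,z=zz))
print("pk top",*fit("packing",(568.5,19,19.4),("top",),im,z=z))
ov=[]
for n in("top","side"):
    c=np.int32(proj(n,[.568,.02,.07])[0]); ov.append(cv2.resize(im[n][c[1]-45:c[1]+45,c[0]-60:c[0]+60,::-1],(400,300),interpolation=cv2.INTER_CUBIC))
cv2.imwrite("pics/hover2.png",np.hstack(ov))
E
python3 m6.py
```

```text
t 11.28 tcp [569.81  19.11  68.33] az 19.43 F [ 1.3  0.6 -6.5] q [-0.4   0.56  0.34  1.96 -0.29  0.66  0.46] 0.562997744526544
pk side [567.14  17.23  19.47] 0.15
pk side [567.66  18.27  19.44] 0.14
pk top [560.9   11.47   9.51] 0.04
```

View pics/hover2.png

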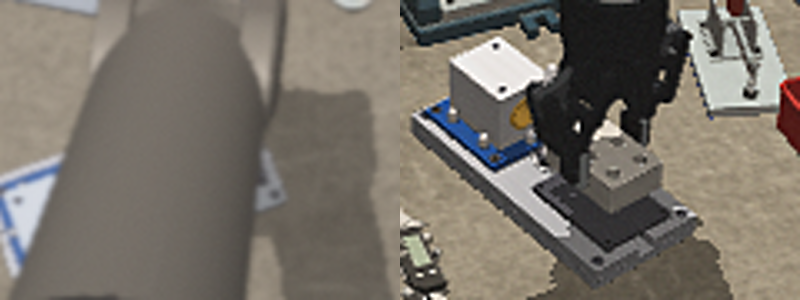

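The side view shows the bearing block seated between its pins and the setup block square over the dark pad, within about 1 mm. Lowering it.

{"op": "drive_tool", "data": {
  "commands": [
    {"hand": 0.4, "translation": [-0.3, -0.5, -12], "angular": [0, 0, 0]},
    {"hand": 0.4, "translation": [-0.3, -0.5, -20], "angular": [0, 0, 0]},
    {"hand": 0.4, "translation": [-0.3, -0.5, -23], "angular": [0, 0, 0]},
    {"hand": 0.4, "translation": [-0.3, -0.5, -23.3], "angular": [0, 0, 0]},
    {"hand": 0.4, "translation": [-0.3, -0.5, -23.3], "angular": [0, 0, 0]},
    {"hand": 0.4, "translation": [-0.3, -0.5, -23.3], "angular": [0, 0, 0]}
  ]
}}

```text
t: 12.12
eef_pos: [0.5676, 0.0184, 0.0438]
tool_rot: [-0.001, 0.578, 0.816, -0.0]
contact_force: [-6.3, -0.3, 4.8]
gripper_width: 0.566
grasp_force: 89.8
```

```bash
python3 st.py
```

```text
t 12.12 tcp [567.56  18.38  43.81] az 19.42 F [-6.3 -0.3  4.8] q [-0.39  0.59  0.32  1.97 -0.31  0.62  0.47] 0.5655474810723415
```

{"op": "drive_tool", "data": {
  "commands": [
    {"hand": 0.4, "translation": [0, 0, 0], "angular": [0, 0, 0]},
    {"hand": 0.8, "translation": [0, 0, 0], "angular": [0, 0, 0]},
    {"hand": 0.8, "translation": [0, 0, 0], "angular": [0, 0, 0]},
    {"hand": 0.8, "translation": [0, 0, 0], "angular": [0, 0, 0]},
    {"hand": 0.8, "translation": [0, 0, 5], "angular": [0, 0, 0]},
    {"hand": 1, "translation": [0, 0, 40], "angular": [0, 0, 0]},
    {"hand": 1, "translation": [0, 0, 90], "angular": [0, 0, 0]},
    {"hand": 1, "translation": [-12, -30, 130], "angular": [0, 0, 0.069]},
    {"hand": 1, "translation": [-36, -86, 130], "angular": [0, 0, 0.069]},
    {"hand": 1, "translation": [-60, -143, 130], "angular": [0, 0, 0.069]},
    {"hand": 1, "translation": [-84, -200, 130], "angular": [0, 0, 0.069]},
    {"hand": 1, "translation": [-108, -257, 130], "angular": [0, 0, 0.069]}
  ]
}}

```text
t: 13.62
eef_pos: [0.4597, -0.2403, 0.1741]
tool_rot: [0.001, 0.549, 0.836, 0.0]
contact_force: [0.8, -0.7, -0.9]
gripper_width: 1.002
grasp_force: 0.0
```

{"op": "drive_tool", "data": {
  "commands": [
    {"hand": 1, "translation": [-24, -57, 0], "angular": [0, 0, 0]},
    {"hand": 1, "translation": [-40.3, -96.4, -20], "angular": [0, 0, 0]},
    {"hand": 1, "translation": [-40.3, -96.4, -70], "angular": [0, 0, 0]},
    {"hand": 1, "translation": [-40.3, -96.4, -120], "angular": [0, 0, 0]},
    {"hand": 1, "translation": [-40.3, -96.4, -120], "angular": [0, 0, 0]},
    {"hand": 1, "translation": [-40.3, -96.4, -120], "angular": [0, 0, 0]}
  ]
}}

```text
t: 14.38
eef_pos: [0.4209, -0.3357, 0.0551]
tool_rot: [0.001, 0.549, 0.836, -0.0]
contact_force: [-0.2, 0.3, 1.1]
gripper_width: 1.0
grasp_force: 0.0
```

```bash
python3 st.py; cat > m7.py <<'E'
from h import *
im=shots(); np.savez("im4.npz",**im)
print("pk1 placed side",*fit(box(-25,25,-37.5,37.5,0,25),(567,16,19.4),("side",),im,z=26))
print("pk1 placed top",*fit("packing",(568.5,19,19.4),("top",),im,z=26))
print("blk top",*fit("block",(527,135,19.4),("top",),im,z=26))
print("fix top",*fit(MODEL["fixture"],(547,77,19.4),("top",),im,w=2))
E
python3 m7.py
```

```text
t 14.38 tcp [ 420.89 -335.74   55.08] az 23.36 F [-0.2  0.3  1.1] q [ 0.24  0.55  0.4   2.05 -0.37  0.61  1.3 ] 1.000009871924349
pk1 placed side [569.15  45.73  33.71] 0.14
pk1 placed top [565.88  18.37  19.15] 0.24
blk top [526.18 134.75  19.52] 0.13
fix top [547.81  77.82  19.35] 0.09
```

```bash
cat > ov.py <<'E'
import sys
from h import *
def overlay(im,items,out,center,k=6,w=66,h=50):
    o=[]
    for n in im:
        c=np.int32(proj(n,np.array(center)/1000)[0]); x0,y0=c[0]-w//2,c[1]-h//2
        v=cv2.resize(im[n][y0:y0+h,x0:x0+w,::-1],None,fx=k,fy=k,interpolation=cv2.INTER_CUBIC)
        for M,p,z in items[n]:
            t=np.radians(p[2]);R=np.array([[np.cos(t),-np.sin(t)],[np.sin(t),np.cos(t)]])
            for a,b in M:
                uv=[[int(e) for e in (proj(n,np.r_[R@np.array(q[:2])+p[:2],q[2]+z]/1000)[0]-[x0,y0]+.5)*k] for q in(a,b)]
                cv2.line(v,uv[0],uv[1],(0,0,255),1)
        o.append(v)
    cv2.imwrite(out,np.hstack(o))
E
python3 - <<'E'
from ov import *
im=dict(np.load("im4.npz"))
overlay(im,dict(top=[(MODEL["packing"],(565.9,18.4,19.15),26),(MODEL["fixture"],(547.8,77.8,19.35),0)],side=[(MODEL["packing"],(566.1,16,19.4),26)]),"pics/pk1.png",(568,20,40))
E
```

```text
(no output)
```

View pics/pk1.png

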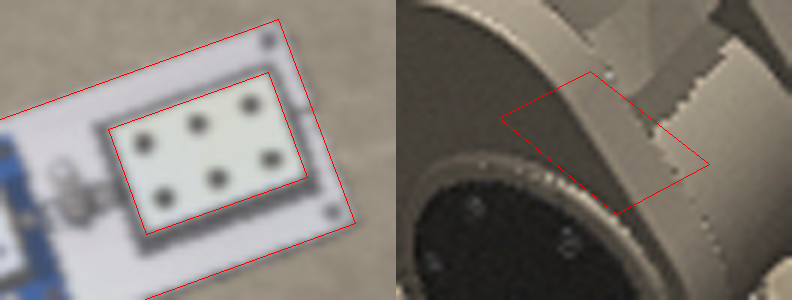

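The top view shows setup block 1 flat and square on the pad (overlay matches). It sits about 2 mm off the pad centre line, which is acceptable. Next is the second block.

{"op": "drive_tool", "data": {
  "commands": [
    {"hand": 1, "translation": [0, 0.5, -20], "angular": [0, 0, 0]},
    {"hand": 1, "translation": [0, 0.5, -36.5], "angular": [0, 0, 0]},
    {"hand": 1, "translation": [0, 0.5, -36.5], "angular": [0, 0, 0]},
    {"hand": 1, "translation": [0, 0.5, -36.5], "angular": [0, 0, 0]},
    {"hand": 0.4, "translation": [0, 0.5, -36.5], "angular": [0, 0, 0]},
    {"hand": 0.4, "translation": [0, 0.5, -36.5], "angular": [0, 0, 0]},
    {"hand": 0.4, "translation": [0, 0.5, -36.5], "angular": [0, 0, 0]},
    {"hand": 0.4, "translation": [0, 0.5, -36.5], "angular": [0, 0, 0]},
    {"hand": 0.4, "translation": [0, 0.5, -36.5], "angular": [0, 0, 0]},
    {"hand": 0.4, "translation": [0, 0.5, -36.5], "angular": [0, 0, 0]}
  ],
  "force": 80
}}

```text
t: 15.72
eef_pos: [0.4209, -0.3346, 0.018]
tool_rot: [0.001, 0.549, 0.836, 0.0]
contact_force: [0.3, 1.3, 7.8]
gripper_width: 0.57
grasp_force: 83.1
```

```bash
python3 st.py; python3 - <<'E'
from h import *
im=shots(); 
print("pk2 top",*fit("packing",(420,-335,23.4),("top",),im))
print("pk1 placed side",*fit(box(-25,25,-37.5,37.5,0,25),(565,14.5,19.4),("side",),im,z=26))
print("pk1 placed top",*fit("packing",(566,18.5,19.4),("top",),im,z=26))
E
```

```text
t 15.72 tcp [ 420.95 -334.64   17.97] az 23.38 F [0.3 1.3 7.8] q [ 0.28  0.61  0.36  2.06 -0.4   0.54  1.33] 0.5695939401755425
pk2 top [ 419.8  -334.95   24.36] 0.11
pk1 placed side [566.5   13.96   1.61] 0.29
pk1 placed top [565.89  18.37  19.18] 0.24
```

{"op": "drive_tool", "data": {
  "commands": [
    {"hand": 0.4, "translation": [0, 0, 60], "angular": [0, 0, 0]},
    {"hand": 0.4, "translation": [12, 30, 110], "angular": [0, 0, 0]},
    {"hand": 0.4, "translation": [35, 85, 110], "angular": [0, 0, -0.069]},
    {"hand": 0.4, "translation": [58, 140, 110], "angular": [0, 0, -0.069]},
    {"hand": 0.4, "translation": [80, 193, 110], "angular": [0, 0, -0.069]},
    {"hand": 0.4, "translation": [102, 245, 110], "angular": [0, 0, -0.069]},
    {"hand": 0.4, "translation": [125, 300, 110], "angular": [0, 0, -0.069]},
    {"hand": 0.4, "translation": [140, 337, 100], "angular": [0, 0, -0.069]},
    {"hand": 0.4, "translation": [147, 353, 75], "angular": [0, 0, -0.069]},
    {"hand": 0.4, "translation": [147, 353, 75], "angular": [0, 0, -0.069]},
    {"hand": 0.4, "translation": [147, 353, 75], "angular": [0, 0, -0.069]},
    {"hand": 0.4, "translation": [147, 353, 75], "angular": [0, 0, -0.069]}
  ]
}}

```text
t: 17.32
eef_pos: [0.5672, 0.0169, 0.0928]
tool_rot: [0.0, 0.579, 0.816, 0.0]
contact_force: [0.7, -0.7, -7.2]
gripper_width: 0.567
grasp_force: 88.5
```

{"op": "drive_tool", "data": {
  "commands": [
    {"hand": 0.4, "translation": [0, 0, 0], "angular": [0, 0, 0]},
    {"hand": 0.4, "translation": [0, 0, 0], "angular": [0, 0, 0]}
  ]
}}

```text
t: 17.58
eef_pos: [0.5673, 0.0181, 0.0924]
tool_rot: [0.0, 0.578, 0.816, 0.0]
contact_force: [-0.7, 0.2, -6.5]
gripper_width: 0.569
grasp_force: 88.5
```

```bash
python3 st.py; python3 - <<'E'
from ov import *
im=shots(); np.savez("im5.npz",**im); z=bot.get_obs()["eef_pos"][2]*1000-17.97
B=box(-25,25,-37.5,37.5,0,25)
a=fit(B,(565,16,19.4),("side",),im,z=z); b=fit(B[:4],(566,16,19.4),("side",),im,z=26)
c=fit(B[:4],(566,16,19.4),("side",),im,z=26,fixyaw=True)
print("held",*a,"lower",*b,*c)
overlay(dict(side=im["side"]),dict(side=[(B,a[0],z),(B,c[0],26)]),"pics/hover3.png",(568,18,60),w=80,h=60,k=8)
E
```

```text
t 17.57 tcp [567.27  18.1   92.42] az 19.38 F [-0.7  0.2 -6.5] q [-0.47  0.53  0.43  1.96 -0.33  0.72  0.49] 0.5694536226350746
held [564.89  15.68  18.84] 0.18 lower [560.93   3.29  22.96] 0.42 [559.83   3.82  19.4 ] 0.25
```

View pics/hover3.png

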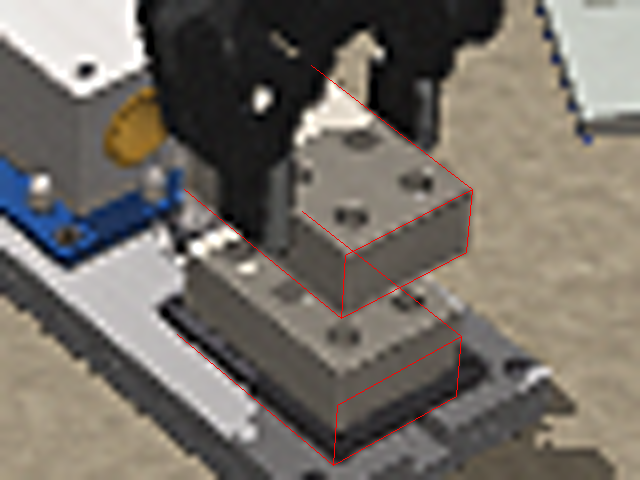

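The held block's overlay is right, but the lower one locked onto the pad edge. I'll refit the lower block with a tight search.

```bash
python3 - <<'E'
from ov import *
im=dict(np.load("im5.npz"))
B=box(-25,25,-37.5,37.5,0,25)
L=[B[1],B[2],B[3],B[4],((-25,-37.5,25),(-25,20,25)),((25,-37.5,25),(25,0,25))]
for p in((565,16),(564,15),(566,17),(564,17)):
  print(p,*fit(L,(*p,19.4),("side",),im,z=26,w=1.5,fixyaw=True),*fit(L,(*p,19.4),("side",),im,z=26,w=1.5))
for z in (74.45,73.5): print(*fit(B,(565,16,19.4),("side",),im,z=z,fixyaw=True))
E
```

```text
(565, 16) [565.13  16.25  19.4 ] 0.19 [565.13  16.25  19.39] 0.19
(564, 15) [563.06  15.06  19.4 ] 0.48 [562.74  14.9   20.94] 0.49
(566, 17) [565.13  16.25  19.4 ] 0.19 [565.12  16.25  19.39] 0.18
(564, 17) [565.12  16.25  19.4 ] 0.18 [565.13  16.25  19.39] 0.18
[564.74  15.42  19.4 ] 0.12
[565.21  16.42  19.4 ] 0.13
```

{"op": "drive_tool", "data": {
  "commands": [
    {"hand": 0.4, "translation": [0.2, 0.3, -12], "angular": [0, 0, 0]},
    {"hand": 0.4, "translation": [0.2, 0.3, -20], "angular": [0, 0, 0]},
    {"hand": 0.4, "translation": [0.2, 0.3, -23], "angular": [0, 0, 0]},
    {"hand": 0.4, "translation": [0.2, 0.3, -23.3], "angular": [0, 0, 0]},
    {"hand": 0.4, "translation": [0.2, 0.3, -23.5], "angular": [0, 0, 0]},
    {"hand": 0.4, "translation": [0.2, 0.3, -23.5], "angular": [0, 0, 0]},
    {"hand": 0.4, "translation": [0.2, 0.3, -23.5], "angular": [0, 0, 0]}
  ]
}}

```text
t: 18.55
eef_pos: [0.5665, 0.0189, 0.0691]
tool_rot: [-0.001, 0.578, 0.816, -0.0]
contact_force: [-7.0, 0.5, 8.2]
gripper_width: 0.562
grasp_force: 90.3
```

```bash
python3 st.py
```

```text
t 18.55 tcp [566.55  18.91  69.07] az 19.42 F [-7.   0.5  8.2] q [-0.46  0.56  0.41  1.97 -0.35  0.68  0.51] 0.5622377934406171
```

{"op": "drive_tool", "data": {
  "commands": [
    {"hand": 0.8, "translation": [0, 0, 0], "angular": [0, 0, 0]},
    {"hand": 0.8, "translation": [0, 0, 0], "angular": [0, 0, 0]},
    {"hand": 0.8, "translation": [0, 0, 0], "angular": [0, 0, 0]},
    {"hand": 1, "translation": [0, 0, 10], "angular": [0, 0, 0]},
    {"hand": 1, "translation": [0, 0, 50], "angular": [0, 0, 0]},
    {"hand": 1, "translation": [0, 0, 100], "angular": [0, 0, 0]},
    {"hand": 1, "translation": [0, -40, 120], "angular": [0, 0, -0.18]},
    {"hand": 1, "translation": [0, -80, 120], "angular": [0, 0, -0.36]},
    {"hand": 1, "translation": [0, -120, 120], "angular": [0, 0, -0.54]},
    {"hand": 1, "translation": [0, -160, 120], "angular": [0, 0, -0.72]},
    {"hand": 1, "translation": [-5, -200, 120], "angular": [0, 0, -0.9]},
    {"hand": 1, "translation": [-5, -200, 120], "angular": [0, 0, -1.08]}
  ]
}}

```text
t: 20.05
eef_pos: [0.5613, -0.1857, 0.1898]
tool_rot: [0.001, 0.918, 0.397, 0.0]
contact_force: [-0.3, -0.1, -0.5]
gripper_width: 0.999
grasp_force: 0.0
```

```bash
python3 st.py; python3 - <<'E'
from ov import *
im=shots(); np.savez("im6.npz",**im); i0=dict(np.load("im0.npz"))
ST=STRAP+rect(-8,8,-17,17,14)
T={}
for p in((556,-219,194.5),(555,-217,195)):
  for nm,M in(("out",STRAP),("slot",rect(-8,8,-17,17,14)),("all",ST),("noheel",STRAP[1:])):
    for c in("top","side"):
      T[nm,c]=fit(M,p,(c,),i0,w=2.5); print(nm,c,*T[nm,c])
B=box(-25,25,-37.5,37.5,0,25)
print("pk2 top",*fit("packing",(566,18.5,19.4),("top",),im,z=51)); print("pk2 side",*fit(B[:],(565,16,19.4),("side",),im,z=51,w=2))
overlay(i0,dict(top=[(ST,T["all","top"][0],0)],side=[(ST,T["all","side"][0],0)]),"pics/strap.png",(556,-219,10),w=80,h=70,k=5)
overlay(im,dict(top=[],side=[]),"pics/stack.png",(556,45,40),w=110,h=90,k=3.6)if 0 else None
E
```

```text
t 20.05 tcp [ 561.26 -185.7   189.78] az -43.16 F [-0.3 -0.1 -0.5] q [-0.37  0.5   0.8   1.86 -0.43  0.96 -0.14] 0.9994497544420998
out top [ 556.12 -218.58  194.65] 0.25
out side [ 552.3  -226.43  196.01] 0.35
slot top [ 555.85 -216.63  192.21] 0.25
slot side [ 558.04 -220.54  192.63] 0.1
all top [ 555.93 -217.44  194.58] 0.26
all side [ 549.07 -224.55  198.1 ] 0.53
noheel top [ 556.48 -220.01  194.64] 0.1
noheel side [ 552.36 -226.63  196.01] 0.28
out top [ 556.12 -218.58  194.65] 0.25
out side [ 552.3  -226.43  196.01] 0.35
slot top [ 555.86 -216.61  192.36] 0.25
slot side [ 558.04 -220.53  192.65] 0.1
all top [ 555.93 -217.44  194.57] 0.26
all side [ 549.07 -224.55  198.12] 0.53
noheel top [ 556.48 -220.    194.64] 0.1
noheel side [ 552.34 -226.64  196.04] 0.28
pk2 top [565.2   18.38  19.17] 0.15
pk2 side [563.97  12.57  18.98] 0.37
```

View pics/strap.png

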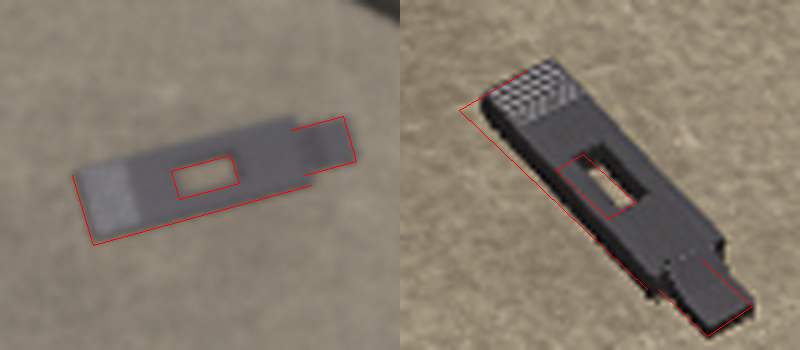

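The strap overlay is slightly wide because one long edge was missing from my model. I'll fix that and refit.

```bash
cat >> h.py <<'E'
STRAP=[((-20,-69,14),(20,-69,14)),((20,-69,14),(20,55,14)),((-20,-69,14),(-20,55,14)),((13,57,8),(13,85,8)),((13,85,8),(-13,85,8)),((-13,85,8),(-13,57,8))]
def strapside(): return [((-20,-69,14),(20,-69,14)),((-20,-69,14),(-20,55,14)),((20,-69,14),(20,55,14)),((13,57,8),(13,85,8)),((13,85,8),(-13,85,8))]
E
python3 - <<'E'
from h import *
i0=dict(np.load("im0.npz"))
for nm,M in(("out",STRAP),("noheel",STRAP[1:]),("sides",STRAP[1:3]+STRAP[4:5]),("all",STRAP+rect(-8,8,-17,17,14))):
  for c in(("top",),("side",),("top","side")): print(nm,c,*fit(M,(555,-218,194.6),c,i0,w=2.5))
E
```

```text
out ('top',) [ 556.49 -217.56  194.23] 0.29
out ('side',) [ 552.27 -226.58  196.28] 0.4
out ('top', 'side') [ 558.1  -220.12  193.25] 0.24
noheel ('top',) [ 557.03 -219.84  194.25] 0.17
noheel ('side',) [ 552.24 -226.7   196.33] 0.41
noheel ('top', 'side') [ 558.98 -224.45  193.03] 0.26
sides ('top',) [ 556.89 -219.82  193.96] 0.18
sides ('side',) [ 551.04 -226.73  193.72] 0.13
sides ('top', 'side') [ 559.1  -224.39  193.47] 0.24
all ('top',) [ 556.15 -216.84  194.36] 0.3
all ('side',) [ 558.2  -220.84  193.  ] 0.24
all ('top', 'side') [ 557.96 -220.1   193.31] 0.23
```

{"op": "drive_tool", "data": {
  "commands": [
    {"hand": 1, "translation": [-2, -20, -20], "angular": [0, 0, -0.18]},
    {"hand": 1, "translation": [-4.9, -37.3, -40], "angular": [0, 0, -0.36]},
    {"hand": 1, "translation": [-4.9, -37.3, -60], "angular": [0, 0, -0.54]},
    {"hand": 1, "translation": [-4.9, -37.3, -60], "angular": [0, 0, -0.72]},
    {"hand": 1, "translation": [-4.9, -37.3, -60], "angular": [0, 0, -0.9]},
    {"hand": 1, "translation": [-4.9, -37.3, -60], "angular": [0, 0, -1.08]},
    {"hand": 1, "translation": [-4.9, -37.3, -60], "angular": [0, 0, -1.26]},
    {"hand": 1, "translation": [-4.9, -37.3, -60], "angular": [0, 0, -1.44]},
    {"hand": 1, "translation": [-4.9, -37.3, -60], "angular": [0, 0, -1.62]},
    {"hand": 1, "translation": [-4.9, -37.3, -60], "angular": [0, 0, -1.8]},
    {"hand": 1, "translation": [-4.9, -37.3, -60], "angular": [0, 0, -1.98]},
    {"hand": 1, "translation": [-4.9, -37.3, -60], "angular": [0, 0, -2.155]}
  ]
}}

```text
t: 21.65
eef_pos: [0.5579, -0.2172, 0.1284]
tool_rot: [-0.0, 0.788, -0.615, -0.001]
contact_force: [-0.6, -0.7, -0.8]
gripper_width: 0.999
grasp_force: 0.0
```

{"op": "drive_tool", "data": {
  "commands": [
    {"hand": 1, "translation": [0, 0, -40], "angular": [0, 0, 0]},
    {"hand": 1, "translation": [0, 0, -80], "angular": [0, 0, 0]},
    {"hand": 1, "translation": [0, 0, -80], "angular": [0, 0, 0]},
    {"hand": 1, "translation": [0, 0, -80], "angular": [0, 0, 0]}
  ]
}}

```text
t: 22.15
eef_pos: [0.5581, -0.2186, 0.0499]
tool_rot: [-0.0, 0.789, -0.614, 0.001]
contact_force: [0.9, 0.7, 0.5]
gripper_width: 1.0
grasp_force: 0.0
```

```bash
python3 st.py
```

```text
t 22.15 tcp [ 558.15 -218.63   49.87] az -165.81 F [0.9 0.7 0.5] q [-0.45  0.97  1.11  1.93 -1.07  1.   -1.72] 1.000176576299832
```

{"op": "drive_tool", "data": {
  "commands": [
    {"hand": 1, "translation": [0, 0, -20], "angular": [0, 0, 0]},
    {"hand": 1, "translation": [0, 0, -32.5], "angular": [0, 0, 0]},
    {"hand": 1, "translation": [0, 0, -32.5], "angular": [0, 0, 0]},
    {"hand": 0.3, "translation": [0, 0, -32.5], "angular": [0, 0, 0]},
    {"hand": 0.3, "translation": [0, 0, -32.5], "angular": [0, 0, 0]},
    {"hand": 0.3, "translation": [0, 0, -32.5], "angular": [0, 0, 0]},
    {"hand": 0.3, "translation": [0, 0, -32.5], "angular": [0, 0, 0]},
    {"hand": 0.3, "translation": [0, 0, -32.5], "angular": [0, 0, 0]},
    {"hand": 0.3, "translation": [0, 0, -32.5], "angular": [0, 0, 0]},
    {"hand": 0.3, "translation": [0, 0, -32.5], "angular": [0, 0, 0]}
  ],
  "force": 100
}}

```text
t: 23.4
eef_pos: [0.5581, -0.2187, 0.0172]
tool_rot: [-0.0, 0.788, -0.615, 0.001]
contact_force: [0.5, 1.4, 6.1]
gripper_width: 0.433
grasp_force: 100.8
```

```bash
python3 st.py
```

```text
t 23.4 tcp [ 558.14 -218.74   17.16] az -165.93 F [0.5 1.4 6.1] q [-0.43  1.    1.06  1.93 -1.12  0.96 -1.69] 0.4333136519154909
```

{"op": "drive_tool", "data": {
  "commands": [
    {"hand": 0.3, "translation": [0, 0, 30], "angular": [0, 0, 0]},
    {"hand": 0.3, "translation": [0, 0, 80], "angular": [0, 0, 0]},
    {"hand": 0.3, "translation": [0, 0, 130], "angular": [0, 0, 0.17]},
    {"hand": 0.3, "translation": [0, 0, 170], "angular": [0, 0, 0.34]},
    {"hand": 0.3, "translation": [0, 20, 180], "angular": [0, 0, 0.51]},
    {"hand": 0.3, "translation": [0, 40, 180], "angular": [0, 0, 0.68]},
    {"hand": 0.3, "translation": [0, 60, 180], "angular": [0, 0, 0.85]},
    {"hand": 0.3, "translation": [0, 80, 180], "angular": [0, 0, 1.02]},
    {"hand": 0.3, "translation": [0, 100, 180], "angular": [0, 0, 1.19]},
    {"hand": 0.3, "translation": [0, 120, 180], "angular": [0, 0, 1.36]},
    {"hand": 0.3, "translation": [0, 140, 180], "angular": [0, 0, 1.53]},
    {"hand": 0.3, "translation": [0, 160, 180], "angular": [0, 0, 1.7]}
  ]
}}

```text
t: 24.9
eef_pos: [0.5566, -0.0579, 0.1957]
tool_rot: [-0.0, 0.982, 0.189, -0.001]
contact_force: [0.0, 0.2, -3.7]
gripper_width: 0.433
grasp_force: 101.9
```

```bash
python3 st.py
```

```text
t 24.9 tcp [556.62 -57.87 195.66] az -68.23 F [ 0.   0.2 -3.7] q [-0.74  0.51  0.99  1.93 -0.52  0.98 -0.7 ] 0.43305225037734935
```

{"op": "drive_tool", "data": {
  "commands": [
    {"hand": 0.3, "translation": [-1, 15, 0], "angular": [0, 0, 0.17]},
    {"hand": 0.3, "translation": [-2, 30, 0], "angular": [0, 0, 0.34]},
    {"hand": 0.3, "translation": [-3, 45, 0], "angular": [0, 0, 0.51]},
    {"hand": 0.3, "translation": [-4, 60, 0], "angular": [0, 0, 0.68]},
    {"hand": 0.3, "translation": [-5, 75, 0], "angular": [0, 0, 0.85]},
    {"hand": 0.3, "translation": [-6, 90, 0], "angular": [0, 0, 1.02]},
    {"hand": 0.3, "translation": [-7, 110, 0], "angular": [0, 0, 1.19]},
    {"hand": 0.3, "translation": [-9.2, 130, 0], "angular": [0, 0, 1.36]},
    {"hand": 0.3, "translation": [-9.2, 136, -20], "angular": [0, 0, 1.534]},
    {"hand": 0.3, "translation": [-9.2, 136, -40], "angular": [0, 0, 1.534]},
    {"hand": 0.3, "translation": [-9.2, 136, -46], "angular": [0, 0, 1.534]},
    {"hand": 0.3, "translation": [-9.2, 136, -46], "angular": [0, 0, 1.534]}
  ]
}}

```text
t: 26.4
eef_pos: [0.5479, 0.077, 0.1498]
tool_rot: [-0.0, 0.578, 0.816, -0.001]
contact_force: [0.4, 0.4, -4.1]
gripper_width: 0.435
grasp_force: 101.8
```

{"op": "drive_tool", "data": {
  "commands": [
    {"hand": 0.3, "translation": [0, 0, 0], "angular": [0, 0, 0]},
    {"hand": 0.3, "translation": [0, 0, 0], "angular": [0, 0, 0]},
    {"hand": 0.3, "translation": [0, 0, 0], "angular": [0, 0, 0]}
  ]
}}

```text
t: 26.78
eef_pos: [0.5485, 0.0775, 0.1504]
tool_rot: [0.0, 0.578, 0.816, 0.0]
contact_force: [-0.5, 0.4, -2.9]
gripper_width: 0.437
grasp_force: 101.8
```

```bash
python3 st.py; python3 - <<'E'
from ov import *
im=shots(); np.savez("im7.npz",**im); o=bot.get_obs()["eef_pos"]*1000; z=o[2]-17.16
s=(545.5,74.3,19.4)
overlay(im,dict(top=[(STRAP,(o[0]-.9,o[1]-.3,19.4),z)],side=[(STRAP+rect(-8,8,-17,17,14),(o[0]-3,o[1]-2.5,19.4),z),([((0,0,20),(0,0,114))],s,0)]),"pics/hover4.png",(548,77,110),w=100,h=100,k=4)
E
```

```text
t 26.77 tcp [548.47  77.55 150.39] az 19.37 F [-0.5  0.4 -2.9] q [-0.69  0.44  0.56  1.97 -0.31  0.82  0.38] 0.43674799991910224
```

View pics/hover4.png

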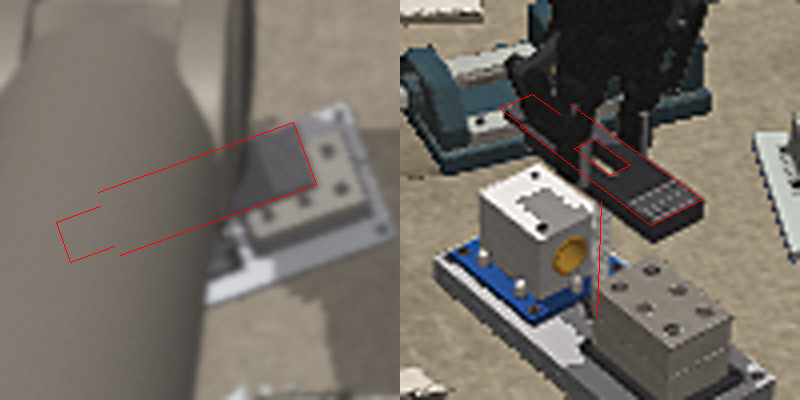

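The strap hovers level over the stud, with its nose over the bearing block and heel over the square stack. The overlay matches its outline. Lowering in stages.

{"op": "drive_tool", "data": {
  "commands": [
    {"hand": 0.3, "translation": [0.4, 0, -8], "angular": [0, 0, 0]},
    {"hand": 0.3, "translation": [0.4, 0, -15], "angular": [0, 0, 0]},
    {"hand": 0.3, "translation": [0.4, 0, -20], "angular": [0, 0, 0]},
    {"hand": 0.3, "translation": [0.4, 0, -25], "angular": [0, 0, 0]},
    {"hand": 0.3, "translation": [0.4, 0, -30], "angular": [0, 0, 0]},
    {"hand": 0.3, "translation": [0.4, 0, -30], "angular": [0, 0, 0]},
    {"hand": 0.3, "translation": [0.4, 0, -30], "angular": [0, 0, 0]}
  ]
}}

```text
t: 27.75
eef_pos: [0.5488, 0.0775, 0.1201]
tool_rot: [0.0, 0.578, 0.816, 0.0]
contact_force: [0.0, 0.9, -3.3]
gripper_width: 0.432
grasp_force: 101.9
```

```bash
python3 st.py;  python3 - <<'E'
from ov import *
im={"side":bot.read_camera("side")}; o=bot.get_obs()["eef_pos"]*1000; z=o[2]-17.16
overlay(im,dict(side=[]),"pics/low4.png",(548,77,90),w=80,h=60,k=8)
E
```

```text
t 27.75 tcp [548.78  77.49 120.1 ] az 19.36 F [ 0.   0.9 -3.3] q [-0.66  0.48  0.53  1.98 -0.35  0.76  0.41] 0.4317455149805364
```

View pics/low4.png

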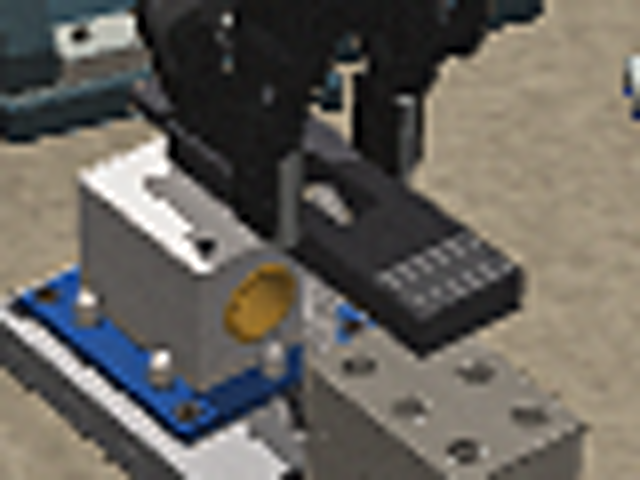

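The stud's end shows through the slot at (325,205) and no side force is felt. Lowering onto the block and packing.

{"op": "drive_tool", "data": {
  "commands": [
    {"hand": 0.3, "translation": [0, 0, -8], "angular": [0, 0, 0]},
    {"hand": 0.3, "translation": [0, 0, -15], "angular": [0, 0, 0]},
    {"hand": 0.3, "translation": [0, 0, -21], "angular": [0, 0, 0]},
    {"hand": 0.3, "translation": [0, 0, -25], "angular": [0, 0, 0]},
    {"hand": 0.3, "translation": [0, 0, -26], "angular": [0, 0, 0]},
    {"hand": 0.3, "translation": [0, 0, -26.5], "angular": [0, 0, 0]},
    {"hand": 0.3, "translation": [0, 0, -26.5], "angular": [0, 0, 0]},
    {"hand": 0.3, "translation": [0, 0, -26.5], "angular": [0, 0, 0]}
  ]
}}

```text
t: 28.8
eef_pos: [0.5488, 0.0775, 0.0937]
tool_rot: [0.0, 0.578, 0.816, 0.0]
contact_force: [-0.9, -1.0, -3.3]
gripper_width: 0.431
grasp_force: 101.9
```

```bash
python3 st.py
```

```text
t 28.8 tcp [548.79  77.55  93.68] az 19.37 F [-0.9 -1.  -3.3] q [-0.64  0.52  0.5   2.   -0.38  0.71  0.43] 0.4308051655939589
```

{"op": "drive_tool", "data": {
  "commands": [
    {"hand": 0.3, "translation": [0, 0, -0.4], "angular": [0, 0, 0]},
    {"hand": 0.3, "translation": [0, 0, -0.8], "angular": [0, 0, 0]},
    {"hand": 0.3, "translation": [0, 0, -0.8], "angular": [0, 0, 0]},
    {"hand": 0.3, "translation": [0, 0, -0.8], "angular": [0, 0, 0]}
  ]
}}

```text
t: 29.3
eef_pos: [0.5488, 0.0776, 0.0931]
tool_rot: [-0.0, 0.578, 0.816, 0.0]
contact_force: [-2.6, -0.1, 6.0]
gripper_width: 0.434
grasp_force: 102.9
```

```bash
python3 st.py
```

```text
t 29.3 tcp [548.77  77.59  93.15] az 19.36 F [-2.6 -0.1  6. ] q [-0.64  0.52  0.5   2.   -0.38  0.71  0.43] 0.43422060964336745
```

{"op": "drive_tool", "data": {
  "commands": [
    {"hand": 0.75, "translation": [0, 0, 0], "angular": [0, 0, 0]},
    {"hand": 0.75, "translation": [0, 0, 0], "angular": [0, 0, 0]},
    {"hand": 0.75, "translation": [0, 0, 0], "angular": [0, 0, 0]},
    {"hand": 0.9, "translation": [0, 0, 5], "angular": [0, 0, 0]},
    {"hand": 1, "translation": [0, 0, 40], "angular": [0, 0, 0]},
    {"hand": 1, "translation": [0, 0, 90], "angular": [0, 0, 0]},
    {"hand": 1, "translation": [0, -30, 100], "angular": [0, 0, -0.17]},
    {"hand": 1, "translation": [3, -80, 100], "angular": [0, 0, -0.34]},
    {"hand": 1, "translation": [6, -130, 100], "angular": [0, 0, -0.51]},
    {"hand": 1, "translation": [9, -180, 100], "angular": [0, 0, -0.68]},
    {"hand": 1, "translation": [12, -230, 90], "angular": [0, 0, -0.85]},
    {"hand": 1, "translation": [15, -280, 60], "angular": [0, 0, -1.02]}
  ]
}}

```text
t: 30.8
eef_pos: [0.5652, -0.2042, 0.154]
tool_rot: [0.001, 0.904, 0.428, 0.002]
contact_force: [0.9, 0.3, 0.0]
gripper_width: 0.998
grasp_force: 0.0
```

{"op": "drive_tool", "data": {
  "commands": [
    {"hand": 1, "translation": [4, -60, -20], "angular": [0, 0, -0.18]},
    {"hand": 1, "translation": [8, -120, -50], "angular": [0, 0, -0.36]},
    {"hand": 1, "translation": [12.3, -168.5, -80], "angular": [0, 0, -0.55]},
    {"hand": 1, "translation": [12.3, -168.5, -80], "angular": [0, 0, -0.55]},
    {"hand": 1, "translation": [12.3, -168.5, -80], "angular": [0, 0, -0.55]}
  ]
}}

```text
t: 31.42
eef_pos: [0.5761, -0.3708, 0.0726]
tool_rot: [-0.0, 0.986, 0.169, -0.0]
contact_force: [0.4, 0.2, 0.4]
gripper_width: 0.998
grasp_force: 0.0
```

```bash
python3 st.py;  python3 - <<'E'
from ov import *
im=shots(); np.savez("im8.npz",**im)
overlay(im,dict(side=[],top=[]),"pics/strapset.png",(548,77,70),w=80,h=80,k=5)
print(*fit(rect(-20,20,-68,55,14)[:1]+STRAP[1:3],(547.5,77,19.4),("top",),im,z=76))
for c in("top","side"): print(c,*fit("nut",(574.6,-372,0),(c,),im,fixyaw=True))
E
```

```text
t 31.43 tcp [ 576.07 -370.81   72.65] az -70.54 F [0.4 0.2 0.4] q [-0.04  0.85  0.82  1.69 -0.75  0.95 -0.16] 0.9979886821701487
[563.58  58.77  24.79] 0.28
top [ 563.28 -375.85    0.  ] 0.17
side [ 574.5  -372.56   -0.  ] 0.23
```

View pics/strapset.png

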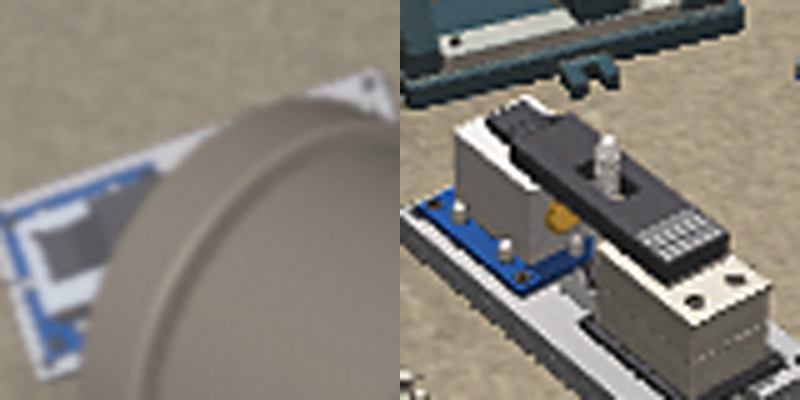

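The side view shows the strap level over the stud, with its nose on the block and heel on the packing. Next is the nut: squeeze it once crosswise to centre it, then regrip.

{"op": "drive_tool", "data": {
  "commands": [
    {"hand": 1, "translation": [0, 0, -35], "angular": [0, 0, 0]},
    {"hand": 1, "translation": [0, 0, -51], "angular": [0, 0, 0]},
    {"hand": 1, "translation": [0, 0, -51], "angular": [0, 0, 0]},
    {"hand": 0.25, "translation": [0, 0, -51], "angular": [0, 0, 0]},
    {"hand": 0.25, "translation": [0, 0, -51], "angular": [0, 0, 0]},
    {"hand": 0.25, "translation": [0, 0, -51], "angular": [0, 0, 0]},
    {"hand": 0.25, "translation": [0, 0, -51], "angular": [0, 0, 0]},
    {"hand": 0.25, "translation": [0, 0, -51], "angular": [0, 0, 0]},
    {"hand": 0.25, "translation": [0, 0, -51], "angular": [0, 0, 0]},
    {"hand": 0.25, "translation": [0, 0, -51], "angular": [0, 0, 0]},
    {"hand": 0.25, "translation": [0, 0, -51], "angular": [0, 0, 0]}
  ],
  "force": 30
}}

```text
t: 32.9
eef_pos: [0.5763, -0.3713, 0.0225]
tool_rot: [0.0, 0.986, 0.169, 0.0]
contact_force: [-0.5, 1.1, 7.0]
gripper_width: 0.328
grasp_force: 30.5
```

```bash
python3 st.py
```

```text
t 32.9 tcp [ 576.32 -371.34   22.46] az -70.59 F [-0.5  1.1  7. ] q [-0.01  0.91  0.77  1.7  -0.8   0.87 -0.13] 0.3281920251154465
```

Open, turn +90°, regrip.

{"op": "drive_tool", "data": {
  "commands": [
    {"hand": 1, "translation": [0, 0, 0], "angular": [0, 0, 0]},
    {"hand": 1, "translation": [0, 0, 0], "angular": [0, 0, 0]},
    {"hand": 1, "translation": [0, 0, 0], "angular": [0, 0, 0]},
    {"hand": 1, "translation": [0, 0, 0], "angular": [0, 0, 0.18]},
    {"hand": 1, "translation": [0, 0, 0], "angular": [0, 0, 0.36]},
    {"hand": 1, "translation": [0, 0, 0], "angular": [0, 0, 0.54]},
    {"hand": 1, "translation": [0, 0, 0], "angular": [0, 0, 0.72]},
    {"hand": 1, "translation": [0, 0, 0], "angular": [0, 0, 0.9]},
    {"hand": 1, "translation": [0, 0, 0], "angular": [0, 0, 1.08]},
    {"hand": 1, "translation": [0, 0, 0], "angular": [0, 0, 1.26]},
    {"hand": 1, "translation": [0, 0, 0], "angular": [0, 0, 1.44]},
    {"hand": 1, "translation": [0, 0, 0], "angular": [0, 0, 1.571]}
  ]
}}

```text
t: 34.4
eef_pos: [0.5757, -0.3711, 0.0216]
tool_rot: [-0.0, 0.576, 0.818, -0.0]
contact_force: [-0.5, 0.1, -0.5]
gripper_width: 0.999
grasp_force: 0.0
```

{"op": "drive_tool", "data": {
  "commands": [
    {"hand": 1, "translation": [0, 0, 0], "angular": [0, 0, 0]},
    {"hand": 0.25, "translation": [0, 0, 0], "angular": [0, 0, 0]},
    {"hand": 0.25, "translation": [0, 0, 0], "angular": [0, 0, 0]},
    {"hand": 0.25, "translation": [0, 0, 0], "angular": [0, 0, 0]},
    {"hand": 0.25, "translation": [0, 0, 0], "angular": [0, 0, 0]},
    {"hand": 0.25, "translation": [0, 0, 0], "angular": [0, 0, 0]},
    {"hand": 0.25, "translation": [0, 0, 0], "angular": [0, 0, 0]},
    {"hand": 0.25, "translation": [0, 0, 0], "angular": [0, 0, 0]},
    {"hand": 0.25, "translation": [0, 0, 0], "angular": [0, 0, 0]}
  ],
  "force": 40
}}

```text
t: 35.52
eef_pos: [0.5761, -0.371, 0.0218]
tool_rot: [0.0, 0.578, 0.816, 0.0]
contact_force: [-0.2, 0.4, 1.8]
gripper_width: 0.329
grasp_force: 39.9
```

```bash
python3 st.py
```

```text
t 35.52 tcp [ 576.07 -371.03   21.79] az 19.42 F [-0.2  0.4  1.8] q [ 0.21  0.78  0.39  1.69 -0.41  0.75  1.15] 0.32853023087628375
```

```bash
python3 - <<'E'
from h import *
i0=dict(np.load("im0.npz")); i8=dict(np.load("im8.npz"))
def stud(n,z0,z1):
    m,V=cam(n); C=(-V[:3,:3].T@V[:3,3])*1000; d=np.array([548,77])-C[:2]; d/=np.linalg.norm(d); s=np.array([-d[1],d[0]])*6
    print(n,"sideways dir",np.round(s/6,2))
    return [((*s,z0),(*s,z1)),((*-s,z0),(*-s,z1))]
for n,im,z0 in(("top",i0,40),("side",i0,40),("side",i8,92)):
    E=stud(n,z0,107); s=np.array(E[0][0][:2])/6
    f=fit(E,(547,76.5,0) if n=="top" else (545.7,74,0),(n,),{n:im[n]},fixyaw=True,w=1.5); print(f,"lateral",round(float(f[0][:2]@s),2),"cmp(548.8,77.4)",round(float(np.array([548.8,77.4])@s),2))
E
```

```text
top sideways dir [-0.42  0.91]
(array([398.38,  13.22,  -0.  ]), 0.09) lateral -153.45 cmp(548.8,77.4) -157.55
side sideways dir [-0.93  0.36]
(array([552.32,  83.56,  -0.  ]), 0.1) lateral -485.0 cmp(548.8,77.4) -483.94
side sideways dir [-0.93  0.36]
(array([685.49, 446.18,   0.  ]), 0.08) lateral -478.42 cmp(548.8,77.4) -483.94
```

```bash
python3 - <<'E'
from h import *
i0=dict(np.load("im0.npz")); i8=dict(np.load("im8.npz"))
nom={"top":np.array([547.5,77.2]),"side":np.array([546.2,75.1])}  # robot-frame (548.8,77.4) + camera bias
for n,im,zs in(("top",i0,np.arange(45,107,4)),("side",i0,np.arange(45,107,4)),("side",i8,np.arange(93,108,2))):
    m,V=cam(n); C=(-V[:3,:3].T@V[:3,3])*1000; d=nom[n]-C[:2]; d/=np.linalg.norm(d); s=np.array([-d[1],d[0]])
    g=gaussian_filter(im[n].astype(float),(.5,.5,0)); off=[]
    for z in zs:
        k=np.arange(-14,14.1,.5); P=np.c_[nom[n]+k[:,None]*s,np.full(len(k),z)]/1000; u=proj(n,P)
        pr=np.stack([map_coordinates(g[:,:,c],[u[:,1],u[:,0]],order=1) for c in range(3)],-1)
        gr=np.linalg.norm(pr[3:]-pr[:-3],axis=1); kk=(k[3:]+k[:-3])/2
        A=[(gr[abs(kk-(c-6))<.4].sum()+gr[abs(kk-(c+6))<.4].sum()) for c in np.arange(-5,5.1,.5)]
        off.append(np.arange(-5,5.1,.5)[int(np.argmax(A))])
    print(n,np.round(s,2),"offset mm median",np.median(off),off)
E
```

```text
top [-0.42  0.91] offset mm median -1.0 [np.float64(-4.5), np.float64(-4.0), np.float64(-3.5), np.float64(-1.0), np.float64(-1.0), np.float64(-1.0), np.float64(-1.0), np.float64(-1.5), np.float64(-1.5), np.float64(-1.0), np.float64(-0.5), np.float64(0.0), np.float64(0.0), np.float64(0.0), np.float64(0.0), np.float64(0.0)]
side [-0.93  0.36] offset mm median -0.5 [np.float64(-4.5), np.float64(0.5), np.float64(-0.5), np.float64(-1.0), np.float64(1.5), np.float64(-0.5), np.float64(-1.0), np.float64(-1.0), np.float64(-0.5), np.float64(-0.5), np.float64(2.0), np.float64(-0.5), np.float64(-2.5), np.float64(-2.5), np.float64(-0.5), np.float64(-0.5)]
side [-0.93  0.36] offset mm median -0.5 [np.float64(-0.5), np.float64(-0.5), np.float64(-0.5), np.float64(-0.5), np.float64(-0.5), np.float64(-0.5), np.float64(-0.5), np.float64(0.0)]
```

The stud agrees with the commanded axis to within 0.5 mm; my target is (549.2, 77.1). Carrying the nut over.

{"op": "drive_tool", "data": {
  "commands": [
    {"hand": 0.25, "translation": [0, 0, 40], "angular": [0, 0, 0]},
    {"hand": 0.25, "translation": [-1, 20, 90], "angular": [0, 0, 0]},
    {"hand": 0.25, "translation": [-4, 70, 125], "angular": [0, 0, 0]},
    {"hand": 0.25, "translation": [-7, 125, 135], "angular": [0, 0, 0]},
    {"hand": 0.25, "translation": [-11, 180, 135], "angular": [0, 0, 0]},
    {"hand": 0.25, "translation": [-14, 235, 135], "angular": [0, 0, 0]},
    {"hand": 0.25, "translation": [-17, 290, 135], "angular": [0, 0, 0]},
    {"hand": 0.25, "translation": [-20, 345, 135], "angular": [0, 0, 0]},
    {"hand": 0.25, "translation": [-24, 400, 135], "angular": [0, 0, 0]},
    {"hand": 0.25, "translation": [-26, 435, 135], "angular": [0, 0, 0]},
    {"hand": 0.25, "translation": [-26.8, 448.1, 130], "angular": [0, 0, 0]},
    {"hand": 0.25, "translation": [-26.8, 448.1, 125], "angular": [0, 0, 0]}
  ]
}}

```text
t: 37.02
eef_pos: [0.5489, 0.0771, 0.1461]
tool_rot: [-0.0, 0.577, 0.817, -0.0]
contact_force: [0.5, -1.2, -1.1]
gripper_width: 0.328
grasp_force: 39.7
```

{"op": "drive_tool", "data": {
  "commands": [
    {"hand": 0.25, "translation": [0, 0, 0], "angular": [0, 0, 0]},
    {"hand": 0.25, "translation": [0, 0, 0], "angular": [0, 0, 0]},
    {"hand": 0.25, "translation": [0, 0, 0], "angular": [0, 0, 0]},
    {"hand": 0.25, "translation": [0, 0, 0], "angular": [0, 0, 0]}
  ]
}}

```text
t: 37.52
eef_pos: [0.5493, 0.0767, 0.1469]
tool_rot: [0.0, 0.578, 0.816, 0.0]
contact_force: [0.2, 0.1, -0.4]
gripper_width: 0.328
grasp_force: 39.7
```

```bash
python3 st.py;  python3 - <<'E'
from ov import *
im={"side":bot.read_camera("side")}; np.savez("im9.npz",**im); o=bot.get_obs()["eef_pos"]*1000; z=o[2]-21.8
overlay(im,dict(side=[(circ(17,0),(o[0]-2.6,o[1]-2.3,0),z),([((0,0,90),(0,0,114))],(546.6,74.8,0),0)]),"pics/hovernut.png",(548,77,120),w=60,h=50,k=9)
E
```

```text
t 37.52 tcp [549.3   76.68 146.85] az 19.38 F [ 0.2  0.1 -0.4] q [-0.61  0.43  0.46  1.96 -0.26  0.81  0.33] 0.32783298960355617
```

View pics/hovernut.png

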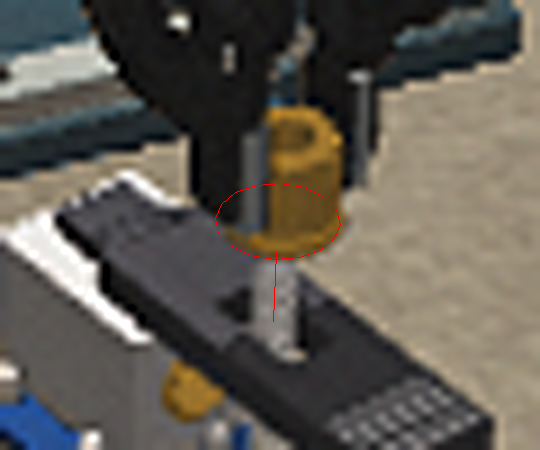

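The collar's right edge (350) lies about 10 px right of the predicted circle (340), while the stud centre is at about 275. So the nut may sit 2 mm or so to the image-right. I'll measure it numerically before lowering.

```bash
python3 - <<'E'
from h import *
im=np.load("im9.npz")["side"]; n="side"; z0=146.85-21.8
N=np.array([549.3-2.6,76.68-2.3]); S=np.array([546.6,74.8])
m,V=cam(n); C=(-V[:3,:3].T@V[:3,3])*1000
g=gaussian_filter(im.astype(float),(.4,.4,0))
def prof(c,z,lo,hi):
    d=c-C[:2]; d/=np.linalg.norm(d); e=np.array([d[1],-d[0]])
    k=np.arange(lo,hi,.5); u=proj(n,np.c_[c+k[:,None]*e,np.full(len(k),z)]/1000)
    pr=np.stack([map_coordinates(g[:,:,q],[u[:,1],u[:,0]],order=1) for q in range(3)],-1)
    gr=np.linalg.norm(pr[4:]-pr[:-4],axis=1); kk=(k[4:]+k[:-4])/2; i=gr.argmax(); w=np.where(abs(kk-kk[i])<1.6,gr,0)**2
    return round(float((w*kk).sum()/w.sum()),1)
print("nut body right (15):",[prof(N,z0+h,10,22) for h in(8,11,14,17,20,23)])
print("collar right (17):",[prof(N,z0+h,12,24) for h in(1,2.5,4)])
print("stud R(6):",[prof(S,z,2,11) for z in range(92,108,2)]," L(-6):",[prof(S,z,-11,-2) for z in range(92,108,2)])
E
```

```text
nut body right (15): [17.1, 19.2, 19.6, 16.8, 16.7, 16.4]
collar right (17): [19.7, 17.5, 17.3]
stud R(6): [6.2, 6.1, 6.1, 6.1, 5.9, 5.9, 6.0, 5.7]  L(-6): [-6.0, -5.9, -6.0, -6.2, -6.2, -6.2, -6.1, -5.8]
```

{"op": "drive_tool", "data": {
  "commands": [
    {"hand": 0.25, "translation": [-1.1, 0.5, 0], "angular": [0, 0, 0]},
    {"hand": 0.25, "translation": [-1.1, 0.5, -4], "angular": [0, 0, 0]},
    {"hand": 0.25, "translation": [-1.1, 0.5, -8], "angular": [0, 0, 0]},
    {"hand": 0.25, "translation": [-1.1, 0.5, -11], "angular": [0, 0, 0]},
    {"hand": 0.25, "translation": [-1.1, 0.5, -13], "angular": [0, 0, 0]},
    {"hand": 0.25, "translation": [-1.1, 0.5, -15], "angular": [0, 0, 0]},
    {"hand": 0.25, "translation": [-1.1, 0.5, -15], "angular": [0, 0, 0]},
    {"hand": 0.25, "translation": [-1.1, 0.5, -15], "angular": [0, 0, 0]}
  ]
}}

```text
t: 38.58
eef_pos: [0.5481, 0.0776, 0.1318]
tool_rot: [0.0, 0.578, 0.816, 0.0]
contact_force: [-0.4, -0.2, -0.8]
gripper_width: 0.334
grasp_force: 39.7
```

```bash
python3 st.py
```

```text
t 38.58 tcp [548.12  77.61 131.79] az 19.42 F [-0.4 -0.2 -0.8] q [-0.6   0.45  0.45  1.97 -0.27  0.78  0.34] 0.3335354070503028
```

Nut foot is at about 110 mm, 4 mm over the taper, with no force. Continuing in small steps.

{"op": "drive_tool", "data": {
  "commands": [
    {"hand": 0.25, "translation": [0, 0, -1.5], "angular": [0, 0, 0]},
    {"hand": 0.25, "translation": [0, 0, -3], "angular": [0, 0, 0]},
    {"hand": 0.25, "translation": [0, 0, -4.5], "angular": [0, 0, 0]},
    {"hand": 0.25, "translation": [0, 0, -6], "angular": [0, 0, 0]},
    {"hand": 0.25, "translation": [0, 0, -6], "angular": [0, 0, 0]},
    {"hand": 0.25, "translation": [0, 0, -6], "angular": [0, 0, 0]}
  ]
}}

```text
t: 39.33
eef_pos: [0.5481, 0.0776, 0.1257]
tool_rot: [0.0, 0.578, 0.816, 0.0]
contact_force: [-0.5, 0.4, -0.9]
gripper_width: 0.325
grasp_force: 39.7
```

```bash
python3 st.py
```

```text
t 39.33 tcp [548.08  77.59 125.71] az 19.42 F [-0.5  0.4 -0.9] q [-0.6   0.46  0.44  1.98 -0.28  0.77  0.34] 0.32457443759681276
```

{"op": "drive_tool", "data": {
  "commands": [
    {"hand": 0.25, "translation": [0, 0, -4], "angular": [0, 0, 0]},
    {"hand": 0.25, "translation": [0, 0, -8], "angular": [0, 0, 0]},
    {"hand": 0.25, "translation": [0, 0, -11], "angular": [0, 0, 0]},
    {"hand": 0.25, "translation": [0, 0, -13], "angular": [0, 0, 0]},
    {"hand": 0.25, "translation": [0, 0, -13.5], "angular": [0, 0, 0]},
    {"hand": 0.25, "translation": [0, 0, -13.5], "angular": [0, 0, 0]},
    {"hand": 0.25, "translation": [0, 0, -13.5], "angular": [0, 0, 0]}
  ]
}}

```text
t: 40.2
eef_pos: [0.5482, 0.0776, 0.1123]
tool_rot: [0.0, 0.578, 0.816, 0.0]
contact_force: [-0.1, 1.2, 0.3]
gripper_width: 0.326
grasp_force: 39.7
```

```bash
python3 st.py
```

```text
t 40.2 tcp [548.15  77.64 112.31] az 19.42 F [-0.1  1.2  0.3] q [-0.59  0.48  0.43  1.98 -0.29  0.74  0.36] 0.3261388344925986
```

{"op": "drive_tool", "data": {
  "commands": [
    {"hand": 0.7, "translation": [0, 0, 0], "angular": [0, 0, 0]},
    {"hand": 0.7, "translation": [0, 0, 0], "angular": [0, 0, 0]},
    {"hand": 0.8, "translation": [0, 0, 0], "angular": [0, 0, 0]},
    {"hand": 1, "translation": [0, 0, 5], "angular": [0, 0, 0]},
    {"hand": 1, "translation": [0, 0, 40], "angular": [0, 0, 0]},
    {"hand": 1, "translation": [0, 0, 100], "angular": [0, 0, 0]},
    {"hand": 1, "translation": [-40, 45, 120], "angular": [0, 0, 0]},
    {"hand": 1, "translation": [-70, 100, 120], "angular": [0, 0, 0]},
    {"hand": 1, "translation": [-100, 150, 120], "angular": [0, 0, 0]},
    {"hand": 1, "translation": [-130, 200, 120], "angular": [0, 0, 0]},
    {"hand": 1, "translation": [-150, 250, 120], "angular": [0, 0, 0]},
    {"hand": 1, "translation": [-150, 250, 120], "angular": [0, 0, 0]}
  ]
}}

```text
t: 41.7
eef_pos: [0.3956, 0.3322, 0.2325]
tool_rot: [-0.001, 0.574, 0.819, 0.001]
contact_force: [0.4, -0.4, -0.2]
gripper_width: 1.001
grasp_force: 0.0
```

```bash
python3 st.py;  python3 - <<'E'
from ov import *
im=shots(); np.savez("im10.npz",**im)
overlay(im,dict(side=[],top=[]),"pics/final.png",(548,77,70),w=80,h=80,k=5)
i0=np.load("im0.npz")
for a in("top",):
    u=np.int32(proj(a,[[.38,-.15,.013],[.38,.10,.013],[.45,-.15,.013],[.45,.10,.013]])); x0,y0=u.min(0);x1,y1=u.max(0)
    d=np.abs(im[a][y0:y1,x0:x1].astype(int)-i0[a][y0:y1,x0:x1]).max(2); print("caliper diff",d.mean().round(2),(d>40).mean().round(3))
E
```

```text
t 41.7 tcp [395.62 332.19 232.52] az 19.89 F [ 0.4 -0.4 -0.2] q [-1.14  0.23  0.37  1.97 -0.11  0.96 -0.36] 1.0010976459366654
caliper diff 3.88 0.0
```

View pics/final.png

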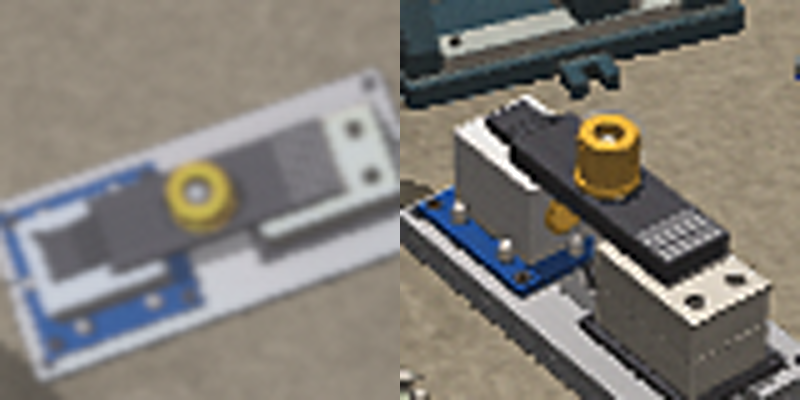

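Both views show the block between its pins and the two setup blocks stacked square. The strap lies level and the nut is down on it over the stud. The caliper is unchanged. Handing in.

```bash
python3 -c "
from station import bot
print(bot.hand_in())"
```

```text
the job is handed in; nothing more can be done
None
```

The job is handed in at about 42 s: the bearing block is in the nest, the two setup blocks are stacked on the heel pad (about 2 mm off its centre line), the strap lies level over the stud, the nut rests on it, and the caliper was not moved.

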